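Turn the reagent cartridge over and scan its label

TASK

The white reagent cartridge lies label-down on the bench: turn it over, without letting it topple or fall over, and set it down label up, squarely on the middle of the dark scan pad, its long side along the pad's. Then take the barcode scanner out of its cradle, aim its window at the middle of the label from about 10 cm, hold it steady there for a good second, and lay it back in the cradle. Do not disturb the other things on the bench.

Things in the scene. Friction and masses are not known exactly. Their poses are not given: they have to be found in the camera images.
- cartridge: white plastic reagent cartridge, flat slab 100 x 60 x 26 mm (x, y, z), 150 g. Origin: centre of the label face. z points from the label face to the ribbed back face: up at the start (label against the bench), down when the label faces up. x runs along the length; both ends are alike. It can stand on an end (60 x 26 mm)
- label (a point): middle of the 62 x 36 mm paper barcode label, on the cartridge's label face (same point and axes as the cartridge's origin)
- pad: fixed dark rubber scan pad with grey corner marks, 150 x 90 mm, 8 mm high. Origin: centre of its underside; x along its length
- scanner: black hand-held barcode scanner, 200 g, in its cradle. Handle: bar along x (-75 to +55 mm), 34 mm wide (y), 26 mm high (z 0 to 26). Origin: on the handle's underside, near the balance point, midway between the cradle supports. Head (46 mm wide) at the +x end, turned nose-down: lowest corner 24 mm below the handle's underside, front 90 mm from the origin
- scan_head: the scanner's head, rigid with the scanner. Origin: centre of the glass window, at (75, 0, 2) mm in the scanner's axes. Its x axis is the beam, out of the window: 60 degrees below the scanner's +x direction, that is (0.5, 0, -0.866) in the scanner's axes. Its y is the scanner's y
- cradle: fixed grey cradle: base plate 120 x 76 x 8 mm, two U-shaped supports at x = -42 and +42 mm, each 14 mm long, 64 mm wide (y). The handle rests on them at 32 mm height, between horns 48 mm apart that rise to 48 mm; between the supports its sides are free for fingers. Origin: centre of underside. The scanner lies with its origin over this, its x roughly along this x
- bottle: bystander: amber bottle, 52 mm diameter, 85 mm high; origin at the centre of its underside
- jar: bystander: white jar, 56 mm diameter, 65 mm high; origin at the centre of its underside
- mug: bystander: dark mug, 76 mm diameter, 90 mm high; origin at the centre of its underside
- dish: bystander: clear round dish, 72 mm diameter, 16 mm high; origin at the centre of its underside
- marker: bystander: marker pen, 15 mm thick, from x = -42 to +83 mm of its origin
- slide_box: bystander: blue slide box, 95 x 75 x 32 mm; origin at the centre of its underside
- kit_box: bystander: cardboard test-kit box, 120 x 80 x 45 mm; origin at the centre of its underside
There are look-alikes about, which are no part of the job. What is shaped like the cartridge but pink or red is not meant.

How it is judged:
By the outcome, as a careful person would: the job done as asked, in the order asked, and still so for the second after the job is handed in, with the robot touching nothing.
It also fails if it takes over 72 s, if anything falls off the work surface, if the arm or the gripper's body presses on something with over 40 N, if the wrist force passes 120 N, or if a joint passes its speed limit or range.

ROBOT

A 7-joint arm with a two-finger parallel gripper is mounted at the origin on the work surface. World frame = base frame: x ahead of the robot, y to its left, z up, the work surface at z = 0. Lengths are in m, angles in rad, forces in N, time in s.
With the tool pointing down it reaches from about 0.4 to 0.85 m from the base axis. Payload 4.5 kg.
Tool frame: the origin (TCP) lies at the very end of the fingers, on their centre line; the grasp point (between the pads) lies 19 mm behind it; z points along the fingers, y is the line along which they close (so a half turn about z gives the same grasp; the last joint's range is limited). The gripper opens to 88 mm and grips with 3 to 60 N. Pads are 18 mm wide; open, the fingers measure 123 mm over their backs; the gripper's body (75 mm by 187 mm) begins 45 mm behind the grasp point.
Start: joints at [1.211, 0.689, -0.195, 1.565, 0.157, 0.902, -0.215], TCP at [0.24, -0.577, 0.214] pointing down, gripper open.
Joint ranges: [-3.01, 3.01], [-0.46, 2.08], [-1.47, 1.51], [0.13, 2.56], [-1, 4.14], [0.04, 2.09], [-2.66, 2.66]. Speed limits (rad/s): [2.57, 2.57, 3.14, 3.14, 3.14, 3.14, 3.14].

INTERFACE

Orientations are given as a unit quaternion [x, y, z, w].
In Python, from plant import r gives the robot as it stands. The module is installed in compiled form; this text tells all that it offers.
- The arm moves only by the shell command python3 -m pendant 'ROWS' [FORCE]. ROWS is JSON, one flat list of numbers, 7 for each row, row after row: the opening, from 0 (shut) to 1 (fully open), then the shift along the tool's x, y, z scaled (see below), then the turn, a rotation vector about the tool's x, y, z scaled (see below). A call has 1 to 12 rows; each row is the pose to reach, as a shift and turn from the pose commanded when the call began, along the tool's axes at that moment; what a row does not reach only later rows make up. The controller multiplies each number of a shift by 0.15 m and each number of a turn by pi/2 rad. A row lasts 1/10 s, in which the tool goes at most 50 mm and 8.59 degrees, less where a joint would pass 70% of its speed; a pose out of reach is approached as far as the arm can. A call with a number of a shift or a turn outside -1 to 1 is refused whole. A call with a gripper value outside its range is refused whole. The fingers move at their own pace and stop on an object; FORCE is the grip in N (left out, the last holds). Time passes only in rows, so rows that repeat a pose let the fingers close. It gives the time, the measured TCP pose, the force, the opening and the grip force at its end, in the units of the state.
- r.get_state(): the state, without advancing time (a new reading comes with each control period).
- r.snapshot(name): name is "scene" or "top" or "wrist"; returns a dict with "img" (400x640x3 uint8, red, green, blue), "mtx" (3x3 intrinsics, pixels), "cam_to_world" (4x4, takes a point from camera to world coordinates). Camera axes: x right, y up, looking along -z (the intrinsics and any distortion apply to the point x, -y, -z); pixel columns grow to the right and rows downward; lengths in m; the calibration is good to about 2 mm. A picture is of the moment at which its call begins. There is no depth.
- r.finish_job(): hands the job in; it is judged then, once.
The state is a dict: "clock": time; "q": joint angles; "qd": joint speeds; "joint_torque": joint torques, N m; "tool_pos": TCP position; "eef_rot": TCP orientation; "contact_force": force on the tool from outside, world axes, zero at the start; "moment": the same for the moment, N m; "opening": opening from 0.0 (shut) to 1.0 (fully open); "finger_force": force on a finger pad.
Only numpy, scipy, OpenCV 4.12 (cv2) and the standard library are available. Lean on these libraries where they do the work, as an engineer would, in place of code of your own. Each camera call takes 0.05 s, during which the arm holds its last target. There are 200 camera calls.

## Working session

There is one attempt and no reset: what is moved stays moved. The work goes in short steps, Python scripts to look and compute and a shell command to move; the robot and the scene stay as the last step left them, time stands still between calls to the robot, and variables do not carry over. Pictures are saved under pics/ and viewed, at most 10 in all, crops included, and the job is handed in when it is done.

```bash
mkdir -p pics; cat > h.py <<'E'
import numpy as np, cv2
from scipy.spatial.transform import Rotation as R
from plant import r
def snap(n,f):
    s=r.snapshot(n); cv2.imwrite('pics/'+f,s['img'][:,:,::-1]); np.savez('pics/'+f+'.npz',mtx=s['mtx'],T=s['cam_to_world']); return s
def ray(f,uv,z):
    d=np.load('pics/'+f+'.npz'); K,T=d['mtx'],d['T']
    uv=np.atleast_2d(uv).astype(float); c=np.c_[uv,np.ones(len(uv))]@np.linalg.inv(K).T
    c=c*[1,-1,-1]; w=c@T[:3,:3].T; o=T[:3,3]
    return o+w*((z-o[2])/w[:,2])[:,None]
def proj(f,P):
    d=np.load('pics/'+f+'.npz'); K,T=d['mtx'],d['T']
    c=(np.atleast_2d(P)-T[:3,3])@T[:3,:3]*[1,-1,-1]; u=c@K.T; return u[:,:2]/u[:,2:]
def rel(pos,Rm):
    """shift/turn in pendant units from current pose (measured)"""
    s=r.get_state(); R0=R.from_quat(s['eef_rot'])
    return np.round(R0.inv().apply(np.array(pos)-s['tool_pos'])/.15,3), np.round((R0.inv()*Rm).as_rotvec()/(np.pi/2),3)
E
python3 - <<'E'
from h import *
for n in('top','scene'):
    s=snap(n,n+'0.png'); print(s['mtx'],s['cam_to_world'],[k for k in s])
s=r.get_state();print(s); print(R.from_quat(s['eef_rot']).as_matrix())
E
```

```text
[[480.9693826    0.         317.05529708]
 [  0.         480.9693826  195.83098865]
 [  0.           0.           1.        ]] [[ 0.00572445  0.99250844 -0.12204192  0.41078345]
 [-0.99997932  0.00603951  0.00221179 -0.01201647]
 [ 0.00293229  0.12202674  0.99252248  1.38484529]
 [ 0.          0.          0.          1.        ]] ['img', 'mtx', 'cam_to_world']
[[437.61896481   0.         312.11802396]
 [  0.         437.61896481 199.69717092]
 [  0.           0.           1.        ]] [[-0.70259828 -0.574187    0.42031529  1.05640717]
 [ 0.71148225 -0.57697166  0.40111932  0.46468236]
 [ 0.01219251  0.58087262  0.81390315  1.04455694]
 [ 0.          0.          0.          1.        ]] ['img', 'mtx', 'cam_to_world']
{'clock': 0.1, 'q': array([ 1.21080115,  0.68988016, -0.1945184 ,  1.56622232,  0.15730895,
        0.90250491, -0.21510358]), 'qd': array([-7.51425261e-04, -2.48640097e-03, -8.60372272e-06, -2.60871880e-03,
       -1.33054557e-05, -4.69871869e-05,  1.72666087e-03]), 'joint_torque': array([-4.03248167e-03, -5.28507793e+01, -1.27188787e+00, -1.53837436e+01,
       -5.25677169e-02,  1.98958332e-03,  7.16160366e-05]), 'tool_pos': array([ 0.23953348, -0.57662766,  0.2130074 ]), 'eef_rot': array([ 9.80670573e-01,  1.95664427e-01, -2.21398824e-04, -7.80862494e-04]), 'contact_force': array([ 0.46950458, -0.27183981,  0.19200707]), 'moment': array([-0.0348713 , -0.06009231, -0.01489384]), 'finger_force': 0.0, 'opening': 0.9981374586479942}
[[ 9.23430766e-01  3.83764346e-01 -7.39812649e-04]
 [ 3.83765038e-01 -9.23429644e-01  1.44489799e-03]
 [-1.28664599e-04 -1.61817749e-03 -9.99998682e-01]]
```

View pics/top0.png

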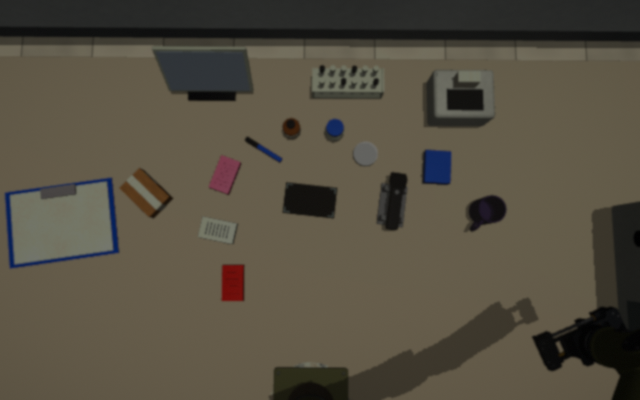

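View pics/scene0.png

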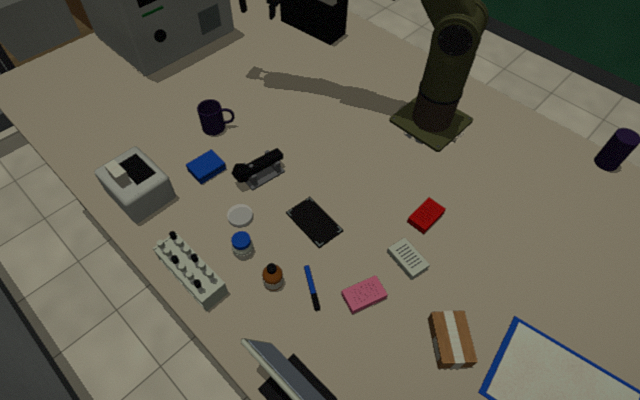

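The top view shows the cartridge at about (218,231), the pad at (310,200) and the scanner in its cradle at (394,201), head toward the top of the image. The pink (225,174) and red (233,283) look-alikes are close to the cartridge. In the scene view the cartridge is at (408,258).

```bash
python3 - <<'E'
from h import *
im=cv2.imread('pics/top0.png')
c=im[130:320,180:430]; c=cv2.convertScaleAbs(c,alpha=1.8,beta=10)
cv2.imwrite('pics/topc.png',cv2.resize(c,None,fx=3.2,fy=3.2,interpolation=cv2.INTER_CUBIC)[:600])
g=im.astype(int); sat=g.max(2)-g.min(2); v=g.max(2)
print(im[231,212],im[250,260],im[200,310],im[225,205])
def rect(mask,x0,y0,x1,y1,z,name):
    m=np.zeros_like(mask,np.uint8); m[y0:y1,x0:x1]=mask[y0:y1,x0:x1]
    m=cv2.morphologyEx(m,cv2.MORPH_CLOSE,np.ones((5,5)))
    cs,_=cv2.findContours(m,0,1); k=max(cs,key=cv2.contourArea); b=cv2.boxPoints(cv2.minAreaRect(k))
    P=ray('top0.png',b,z); print(name,P[:,:2].round(4).tolist(),'c',P.mean(0).round(4)); e=P[1]-P[0],P[2]-P[1]
    for q in e: print('  len',np.linalg.norm(q).round(4),'ang',np.degrees(np.arctan2(q[1],q[0])).round(1))
bg=im[250,260].astype(int)
rect((g[:,:,0]>bg[0]+18),190,210,245,250,.026,'cart')
rect((v<55),275,175,345,225,.008,'pad')
rect((v<40),370,165,415,235,.058,'scanner')
E
```

```text
[84 96 95] [ 75  94 103] [14 17 18] [ 98 114 112]
cart [[0.4621, 0.319], [0.5166, 0.3095], [0.4975, 0.2159], [0.4432, 0.2259]] c [0.4799 0.2676 0.026 ]
  len 0.0554 ang -9.9
  len 0.0955 ang -101.5
pad [[0.5316, 0.0845], [0.62, 0.076], [0.6043, -0.0714], [0.5162, -0.0618]] c [0.568  0.0068 0.008 ]
  len 0.0887 ang -5.5
  len 0.1482 ang -96.1
scanner [[0.4878, -0.1792], [0.6445, -0.203], [0.6358, -0.2656], [0.4793, -0.2408]] c [ 0.5619 -0.2222  0.058 ]
  len 0.1586 ang -8.7
  len 0.0632 ang -97.9
```

View pics/topc.png

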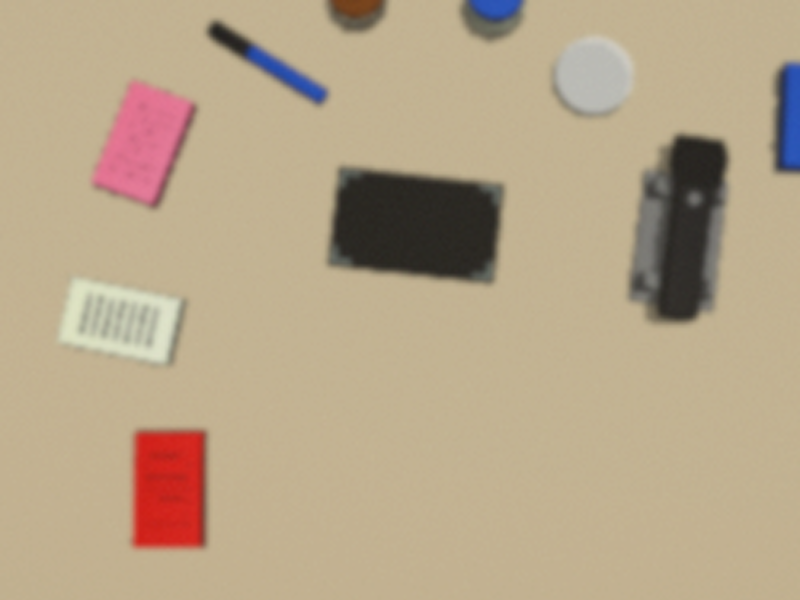

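```bash
cat >> h.py <<'E'
def ori(yaw,tilt):
    """tool x (untilted) at heading yaw deg; z=-cos(t)Z+sin(t)u ; closing axis y horizontal"""
    u=np.array([np.cos(np.radians(yaw)),np.sin(np.radians(yaw)),0]); Z=np.array([0,0,1.]); t=np.radians(tilt)
    z=-np.cos(t)*Z+np.sin(t)*u; y=np.cross(-Z,u); return R.from_matrix(np.c_[np.cross(y,z),y,z])
def plan(wps,start=None):
    s=r.get_state(); p,Q=(s['tool_pos'],R.from_quat(s['eef_rot'])) if start is None else start
    for P,W in wps:
        P=np.array(P,float); d=Q.inv().apply(P-p); a=(Q.inv()*W).as_rotvec()
        n=max(np.abs(d).max()/.15,np.abs(a).max()/(np.pi/2),1e-9); n=int(np.ceil(n))
        for k in range(n):
            d=Q.inv().apply(P-p)/(n-k); a=(Q.inv()*W).as_rotvec()/(n-k)
            print('shift',np.round(d/.15,3).tolist(),'turn',np.round(a/(np.pi/2),3).tolist(),'rows>=%.1f'%max(np.linalg.norm(d)/.05,np.degrees(np.linalg.norm(a))/8.59))
            p=p+Q.apply(d); Q=Q*R.from_rotvec(a)
        print('  -> reached',np.round(P,3))
def st():
    s=r.get_state(); print(round(s['clock'],2),s['tool_pos'].round(4),'z',R.from_quat(s['eef_rot']).as_matrix()[:,2].round(3),'y',R.from_quat(s['eef_rot']).as_matrix()[:,1].round(3),'F',s['contact_force'].round(1),'open',round(s['opening'],3),'ff',round(s['finger_force'],1),'q',s['q'].round(2))
E
python3 - <<'E'
from h import *
u=np.array([np.cos(np.radians(79.3)),np.sin(np.radians(79.3)),0])
C=np.array([.480,.268,0]); O=ori(79.3,35); T=C-.012*u+[0,0,.010]; z=O.as_matrix()[:,2]
print(T)
plan([((.43,-.30,.25),ori(40,0)),(T-.16*z,O),(T,O)])
E
```

```text
[0.477772   0.25620865 0.01      ]
shift [0.94, -0.608, -0.122] turn [-0.001, -0.0, -0.097] rows>=3.4
shift [1.021, -0.458, -0.123] turn [-0.001, -0.0, -0.097] rows>=3.4
  -> reached [ 0.43 -0.3   0.25]
shift [0.718, -0.749, 0.242] turn [0.044, 0.124, -0.141] rows>=3.2
shift [0.797, -0.557, 0.437] turn [0.044, 0.124, -0.141] rows>=3.2
shift [0.792, -0.342, 0.625] turn [0.044, 0.124, -0.141] rows>=3.2
  -> reached [0.461 0.166 0.141]
shift [-0.0, 0.0, 0.533] turn [0.0, 0.0, 0.0] rows>=1.6
shift [-0.0, -0.0, 0.533] turn [0.0, 0.0, 0.0] rows>=1.6
  -> reached [0.478 0.256 0.01 ]
```

```bash
python3 -m pendant '[0.9,0.94,-0.6,-0.12,0,0,-0.1, 0.9,0.94,-0.6,-0.12,0,0,-0.1, 0.9,0.94,-0.6,-0.12,0,0,-0.1, 0.9,0.94,-0.6,-0.12,0,0,-0.1, 0.9,0.94,-0.6,-0.12,0,0,-0.1]' 20
python3 -m pendant '[0.9,1,-0.46,-0.12,0,0,-0.1, 0.9,1,-0.46,-0.12,0,0,-0.1, 0.9,1,-0.46,-0.12,0,0,-0.1, 0.9,1,-0.46,-0.12,0,0,-0.1, 0.9,1,-0.46,-0.12,0,0,-0.1]'
python3 -m pendant '[0.85,0.72,-0.75,0.24,0.045,0.125,-0.14, 0.85,0.72,-0.75,0.24,0.045,0.125,-0.14, 0.85,0.72,-0.75,0.24,0.045,0.125,-0.14, 0.85,0.72,-0.75,0.24,0.045,0.125,-0.14, 0.85,0.72,-0.75,0.24,0.045,0.125,-0.14, 0.85,0.72,-0.75,0.24,0.045,0.125,-0.14]'
python3 - <<'E'
from h import *
st()
u=np.array([np.cos(np.radians(79.3)),np.sin(np.radians(79.3)),0])
C=np.array([.480,.268,0]); O=ori(79.3,35); T=C-.012*u+[0,0,.010]; z=O.as_matrix()[:,2]
plan([(T-.16*z,O)])
E
```

```text
clock: 0.6
tool_pos: [0.3383, -0.4367, 0.2321]
eef_rot: [0.961, 0.275, 0.001, -0.001]
contact_force: [0.2, -1.0, -0.4]
opening: 0.897
finger_force: 0.0
clock: 1.1
tool_pos: [0.4285, -0.3016, 0.2498]
eef_rot: [0.937, 0.348, 0.0, 0.0]
contact_force: [0.0, -1.0, -0.4]
opening: 0.902
finger_force: 0.0
clock: 1.7
tool_pos: [0.4361, -0.1498, 0.2135]
eef_rot: [0.89, 0.444, 0.079, -0.066]
contact_force: [-0.1, -0.3, 0.2]
opening: 0.851
finger_force: 0.0
1.7 [ 0.4361 -0.1498  0.2135] z [ 0.082  0.188 -0.979] y [ 0.801 -0.597 -0.047] F [-0.1 -0.3  0.2] open 0.851 ff 0.0 q [ 0.7   0.52 -0.48  2.04  0.05  0.6  -0.4 ]
shift [0.822, -0.552, 0.441] turn [0.044, 0.125, -0.139] rows>=3.3
shift [0.813, -0.334, 0.633] turn [0.044, 0.125, -0.139] rows>=3.3
  -> reached [0.461 0.166 0.141]
```

```bash
python3 -m pendant '[0.85,0.82,-0.55,0.44,0.044,0.125,-0.14, 0.85,0.82,-0.55,0.44,0.044,0.125,-0.14, 0.85,0.82,-0.55,0.44,0.044,0.125,-0.14, 0.85,0.82,-0.55,0.44,0.044,0.125,-0.14, 0.85,0.82,-0.55,0.44,0.044,0.125,-0.14, 0.85,0.82,-0.55,0.44,0.044,0.125,-0.14]' 
python3 -m pendant '[0.85,0.81,-0.335,0.63,0.044,0.125,-0.14, 0.85,0.81,-0.335,0.63,0.044,0.125,-0.14, 0.85,0.81,-0.335,0.63,0.044,0.125,-0.14, 0.85,0.81,-0.335,0.63,0.044,0.125,-0.14, 0.85,0.81,-0.335,0.63,0.044,0.125,-0.14, 0.85,0.81,-0.335,0.63,0.044,0.125,-0.14]' >/dev/null
python3 - <<'E'
from h import *
st()
s=snap('wrist','w1.png'); im=cv2.convertScaleAbs(s['img'][:,:,::-1],alpha=1.6); cv2.imwrite('pics/w1v.png',im)
print(proj('w1.png',[[.48,.268,.026]]))
E
```

```text
clock: 2.3
tool_pos: [0.4488, 0.0085, 0.1776]
eef_rot: [0.821, 0.533, 0.158, -0.131]
contact_force: [-0.5, -0.9, 0.1]
opening: 0.849
finger_force: 0.0
2.9 [0.4602 0.1661 0.1418] z [ 0.106  0.564 -0.819] y [ 0.983 -0.183  0.001] F [-0.5 -0.5  0.2] open 0.85 ff 0.0 q [ 0.46  0.84 -0.83  2.25 -0.06  0.05 -0.23]
[[318.7623994  165.42845243]]
```

View pics/w1v.png

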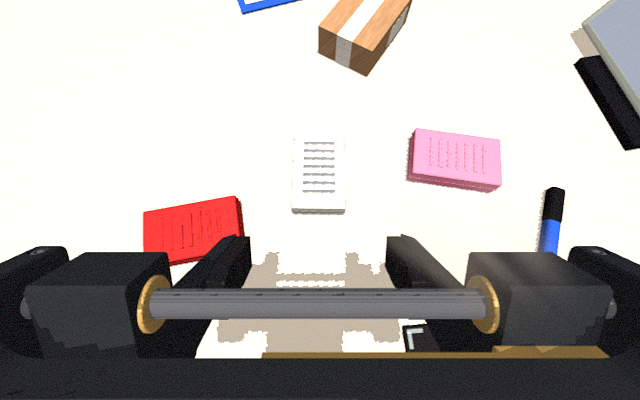

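The wrist view shows the cartridge at (319,170), between the fingers' lines and within a few px of the expected (319,165). Red (193,230) and pink (456,158) are clear.

```bash
python3 - <<'E'
from h import *
im=cv2.imread('pics/w1.png'); g=cv2.cvtColor(im,cv2.COLOR_BGR2HSV)
print(im[170,297],im[210,319],im[170,270],im[120,319],g[170,297],g[170,270])
m=((g[:,:,1]<g[170,270][1]*.6)).astype(np.uint8)*1; k=np.zeros_like(m); k[120:225,280:360]=m[120:225,280:360]
k=cv2.morphologyEx(k,cv2.MORPH_CLOSE,np.ones((7,7)))
c=max(cv2.findContours(k,0,1)[0],key=cv2.contourArea); a=cv2.approxPolyDP(c,5,True)[:,0]; print(a.tolist())
print(ray('w1.png',a,.026).round(4).tolist(), ray('w1.png',a,0).round(4).tolist())
for h in (0,.026):
  u=np.array([np.cos(np.radians(79.3)),np.sin(np.radians(79.3)),0]);n=np.array([-u[1],u[0],0])
  P=[np.array([.48,.268,h])+i*.05*u+j*.03*n for i,j in((1,1),(1,-1),(-1,-1),(-1,1))]; print(proj('w1.png',P).round(1).tolist())
E
```

```text
[189 203 202] [84 89 90] [159 175 190] [157 173 187] [ 32  18 203] [ 15  42 190]
[[295, 129], [292, 211], [341, 214], [343, 130]]
[[0.461, 0.3202, 0.026], [0.4418, 0.2202, 0.026], [0.4929, 0.2072, 0.026], [0.5169, 0.3083, 0.026]] [[0.4617, 0.3371, 0.0], [0.4408, 0.2283, 0.0], [0.4963, 0.2142, 0.0], [0.5224, 0.3242, 0.0]]
[[295.3, 138.8], [342.3, 138.9], [344.4, 214.2], [292.9, 214.1]]
[[293.7, 127.4], [344.0, 127.4], [346.5, 207.5], [290.9, 207.4]]
```

```bash
python3 -m pendant '[0.85,0,0,0.6,0,0,0, 0.85,0,0,0.6,0,0,0, 0.85,0,0,0.6,0,0,0, 0.85,0,0,0.6,0,0,0]' >/dev/null
python3 - <<'E'
from h import *
st()
u=np.array([np.cos(np.radians(79.3)),np.sin(np.radians(79.3)),0])
C=np.array([.480,.268,0]); O=ori(79.3,35); T=C-.012*u+[0,0,.010]; 
plan([(T,O)])
E
```

```text
3.35 [0.4108 0.2032 0.091 ] z [-0.094  0.568 -0.817] y [ 0.987 -0.056 -0.152] F [-0.7  0.4  0.1] open 0.847 ff 0.0 q [ 0.43  1.01 -0.94  2.21  0.74  0.2  -1.02]
shift [0.049, 0.503, 0.601] turn [-0.127, 0.015, 0.013] rows>=2.4
  -> reached [0.478 0.256 0.01 ]
```

```bash
cat > kin.py <<'E'
from h import *
import itertools
from scipy.optimize import least_squares
D=[([1.2108,.68988,-.19452,1.56622,.15731,.9025,-.2151],[.23953,-.57663,.21301],[-.00074,.00144,-1],[.38376,-.92343,-.0016]),
([.7,.52,-.48,2.04,.05,.6,-.4],[.4361,-.1498,.2135],[.082,.188,-.979],[.801,-.597,-.047]),
([.46,.84,-.83,2.25,-.06,.05,-.23],[.4602,.1661,.1418],[.106,.564,-.819],[.983,-.183,.001]),
([.43,1.01,-.94,2.21,.74,.2,-1.02],[.4108,.2032,.091],[-.094,.568,-.817],[.987,-.056,-.152])]
def fk(q,L,sg):
    rz=lambda a:R.from_euler('z',a); ry=lambda a:R.from_euler('y',a)
    A=rz(sg[0]*q[0]+L[8])*ry(q[1]); p=np.array([0,0,L[0]])
    A=A*rz(sg[1]*q[2]); p=p+A.apply([L[4],0,L[1]])
    A=A*ry(q[3]); p=p+A.apply([L[5],0,0]); A=A*rz(sg[2]*q[4]); p=p+A.apply([L[6],0,L[2]]); A=A*ry(q[5]); A=A*rz(sg[3]*q[6]+L[7]); p=p+A.apply([0,0,L[3]])
    return p,A
def fit():
    best=None
    for sg in itertools.product((1,-1),repeat=4):
        for o in (0,np.pi/2,np.pi):
            def f(L):
                e=[]
                for q,p,z,y in D:
                    P,A=fk(q,L,sg); M=A.as_matrix(); e+=[*(P-p)*5,*(M[:,2]-z),*(M[:,1]-y)]
                return np.array(e+list(.02*L[4:7]))
            s=least_squares(f,[.3,.35,.35,.25,0,0,0,o,0],max_nfev=60)
            if best is None or s.cost<best[0]: best=(s.cost,s.x,sg)
    return best
if __name__=='__main__':
    b=fit(); print(b); np.savez('kin.npz',L=b[1],sg=b[2])
E
python3 kin.py; python3 -c "
from h import *; st()"
```

```text
(np.float64(0.007005750918817865), array([ 3.15683234e-01,  5.71922061e-01,  3.76902340e-01,  3.34491239e-01,
       -3.99134028e-02, -2.24151163e-03, -4.42376179e-04,  1.51376363e+00,
       -6.69417197e-02]), (-1, -1, -1, -1))
3.35 [0.4108 0.2032 0.091 ] z [-0.094  0.568 -0.817] y [ 0.987 -0.056 -0.152] F [-0.7  0.4  0.1] open 0.847 ff 0.0 q [ 0.43  1.01 -0.94  2.21  0.74  0.2  -1.02]
```

```bash
cat > kin2.py <<'E'
from kin import *
s=r.get_state(); M=R.from_quat(s['eef_rot']).as_matrix(); D[3]=(s['q'],s['tool_pos'],M[:,2],M[:,1])
names='h xs L1 xe L2 xw L3 o7 o1 ys ye yw o3 o5'.split()
def fk(q,L,sg=(-1,-1,-1,-1)):
    h,xs,L1,xe,L2,xw,L3,o7,o1,ys,ye,yw,o3,o5=L
    rz=lambda a:R.from_euler('z',a); ry=lambda a:R.from_euler('y',a)
    A=rz(-q[0]+o1); p=np.array([0,0,h])+A.apply([xs,ys,0]); A=A*ry(q[1])
    A=A*rz(-q[2]+o3); p=p+A.apply([0,ye,L1]); A=A*ry(q[3]); A=A*rz(-q[4]+o5); p=p+A.apply([xe,0,L2])
    A=A*ry(q[5]); p=p+A.apply([xw,yw,0]); A=A*rz(-q[6]+o7); return p+A.apply([0,0,L3]),A
prior=np.array([.316,0,.4,0,.38,0,.3,np.pi/2,0,0,0,0,0,0])
def f(L):
    e=[]
    for q,p,z,y in D:
        P,A=fk(q,L); m=A.as_matrix(); e+=[*(P-p)*5,*(m[:,2]-z),*(m[:,1]-y)]
    w=np.array([.01,.05,.01,.05,.01,.05,.01,.5,.5,.05,.05,.05,.5,.5])
    return np.array(e+list(w*(L-prior)))
def fitL(): return least_squares(f,prior)
if __name__=='__main__':
    b=fitL(); print(dict(zip(names,b.x.round(4))),b.cost)
    print(b.fun[:36].reshape(4,9).round(3))
E
python3 kin2.py
```

```text
{'h': np.float64(0.3398), 'xs': np.float64(-0.0038), 'L1': np.float64(0.567), 'xe': np.float64(-0.0022), 'L2': np.float64(0.3421), 'xw': np.float64(-0.0025), 'L3': np.float64(0.3515), 'o7': np.float64(1.5694), 'o1': np.float64(-0.0013), 'ys': np.float64(-0.0225), 'ye': np.float64(-0.0238), 'yw': np.float64(0.0), 'o3': np.float64(-0.0013), 'o5': np.float64(0.0023)} 0.00015807244446401392
[[-0.005  0.001 -0.005  0.001  0.001  0.    -0.002 -0.001 -0.   ]
 [ 0.006  0.002  0.007  0.004 -0.002  0.     0.002  0.002  0.005]
 [-0.002  0.001 -0.005 -0.005  0.002  0.001  0.001  0.003 -0.003]
 [ 0.    -0.002  0.003  0.    -0.    -0.    -0.    -0.003 -0.001]]
```

```bash
cat > ik.py <<'E'
from kin2 import *
Lk=fitL().x
lo=np.array([-3.01,-.46,-1.47,.13,-1,.04,-2.66]); hi=np.array([3.01,2.08,1.51,2.56,4.14,2.09,2.66])
def ik(P,W,seed,wn=.02):
    def f(q):
        p,A=fk(q,Lk); return np.r_[(p-P)*10,(A.inv()*W).as_rotvec()*2,wn*(q-seed),.5*np.maximum(0,lo+.08-q),.5*np.maximum(0,q-hi+.08)]
    s=least_squares(f,np.clip(seed,lo+.02,hi-.02),bounds=(lo,hi)); p,A=fk(s.x,Lk)
    return s.x,np.linalg.norm(p-P)*1e3,np.degrees(np.linalg.norm((A.inv()*W).as_rotvec()))
def search(P,W,n=30):
    rng=np.random.default_rng(0); out=[]
    for i in range(n):
        seed=rng.uniform(lo,hi); seed[2]*=.5; q,e,a=ik(P,W,seed)
        q,e,a=ik(P,W,q,.003)
        if e<3 and a<2 and not any(np.abs(q-o).max()<.5 for o in out): out.append(q)
    return out
def U(a): return np.array([np.cos(np.radians(a)),np.sin(np.radians(a)),0])
E
cat > t1.py <<'E'
from ik import *
C=np.array([.480,.268,0])
for yaw in (79.3,-100.7):
  for g in (35,20):
    P=C-.012*U(yaw)+[0,0,.010]
    print('pick',yaw,g)
    for q in search(P,ori(yaw,g),25)[:5]: print(q.round(2))
B=np.array([.568,.007,.017])
for yaw in (84.2,-95.8):
    P=B+.012*U(yaw); print('lay tip pointing',yaw+180)
    for q in search(P,ori(yaw+180,35),25)[:5]: print(q.round(2))
E
python3 t1.py
```

```text
pick 79.3 35
[ 0.12  1.08 -0.59  2.2   3.39  0.27  2.58]
[ 0.39  1.33 -1.14  2.19  2.03  0.54 -2.24]
[-0.13  1.01 -0.18  2.22  4.06  0.52  1.84]
pick 79.3 20
[-0.27  0.92 -0.22  2.13  4.06  0.15  1.65]
[ 0.16  1.14 -0.98  2.11  1.68  0.55 -2.13]
pick -100.7 35
[-0.94  1.15  0.27  1.43  0.11  1.09  2.12]
[-0.59  1.17 -0.46  1.4   0.7   1.34  1.63]
[-0.34  1.4  -1.16  1.37  1.16  1.81  1.34]
pick -100.7 20
[-0.84  1.02  0.19  1.65  0.08  0.76  2.18]
[-0.45  1.07 -0.56  1.62  0.8   1.05  1.55]
[-0.2   1.32 -1.22  1.6   1.21  1.55  1.27]
lay tip pointing 264.2
[-0.58  1.08  0.28  1.7   0.42  0.74  2.27]
[-0.27  1.07 -0.29  1.67  0.92  1.06  1.86]
[ 0.07  1.28 -1.02  1.64  1.31  1.64  1.62]
lay tip pointing 84.2
[ 0.91  1.48 -1.39  1.78  1.09  0.9  -0.77]
[ 0.57  1.08 -0.52  1.81 -0.33  0.45  0.48]
[ 0.74  1.19 -0.87  1.8   0.41  0.49 -0.2 ]
[ 0.35  1.03 -0.13  1.82 -0.92  0.63  1.02]
```

```bash
cat > t2.py <<'E'
from ik import *
from scipy.spatial.transform import Slerp
def path(q,a,b,n=8):
    """seeded ik along straight path; returns q end, min margin, max step, min q6"""
    (p0,W0),(p1,W1)=a,b; rv=(W0.inv()*W1).as_rotvec(); mm=9;st=0;e6=9
    for t in np.linspace(0,1,n+1)[1:]:
        k,e,an=ik(p0+(p1-p0)*t,W0*R.from_rotvec(rv*t),q,.02)
        if e>4 or an>3: return None
        mm=min(mm,(k-lo).min(),(hi-k).min()); st=max(st,np.abs(k-q).max()); q=k; e6=min(e6,k[5])
    return q,mm,st,e6
if __name__=='__main__':
    C=np.array([.480,.268,0]); pk=(C+.012*U(79.3)+[0,0,.010],ori(79.3,-35))
    q0,e,a=ik(*pk,np.array([-.8,1.15,0,1.43,.3,1.2,-1.2])); print('pick',q0.round(2),e,a)
    lift=(pk[0]+[-.02,-.05,.13],pk[1])
    fin=np.array([.568,.007,.017])+.012*U(84.2)
    res=[]
    for S in ([.46,.08,0],[.46,-.03,0],[.52,.15,0]):
        for ys in range(-100,81,20):
            s1=(np.array(S)+[0,0,.065],ori(ys,55)); u1=(s1[0]+[0,0,.08],s1[1])
            try:
                A=path(q0,pk,lift,3); B=path(A[0],lift,u1,10)
            except TypeError: continue
            if B is None: continue
            B2=path(B[0],u1,s1,3)
            if B2 is None: continue
            out=[]
            for nm,W,Wf in (('a',ori(ys,-55),ori(264.2,35)),('b',ori(ys+180,55),ori(84.2,-35))):
                g=(s1[0],W); up=(g[0]+[0,0,.1],W); fa=(fin+[0,0,.08],Wf); fz=(fin,Wf)
                for seed in search(*g,8):
                    X=path(seed,g,up,3); X2=X and path(X[0],up,fa,10); X3=X2 and path(X2[0],fa,fz,3)
                    if X3: out.append((nm,min(X[1],X2[1],X3[1]).round(2),max(X[2],X2[2],X3[2]).round(2),round(min(X[3],X2[3],X3[3]),2),seed.round(2).tolist()))
            m1=min(B[1],B2[1]); out.sort(key=lambda o:-o[1])
            print(S,ys,'stage1 marg %.2f step %.2f q6 %.2f'%(m1,max(B[2],B2[2]),min(B[3],B2[3])),B2[0].round(2).tolist(),'|',out[:2])
E
time timeout 560 python3 t2.py
```

```text
pick [-0.82  1.13  0.02  1.42  0.34  1.14 -1.22] 0.0006285935163952448 0.0006424289524902656
[0.46, 0.08, 0] -80 stage1 marg 0.00 step 0.26 q6 0.62 [-1.4, 1.73, 1.48, 1.97, -0.94, 0.97, -2.66] | [('b', np.float64(0.54), np.float64(0.19), np.float64(0.58), [0.69, 1.19, -0.7, 1.9, -0.35, 0.65, 0.74]), ('b', np.float64(0.26), np.float64(0.16), np.float64(0.65), [0.87, 1.37, -1.1, 1.89, 0.3, 0.67, 0.08])]
[0.46, 0.08, 0] -60 stage1 marg 0.08 step 0.27 q6 0.21 [-1.45, 1.47, 1.06, 2.23, -0.92, 0.25, -2.58] | [('b', np.float64(0.64), np.float64(0.17), np.float64(0.68), [0.5, 1.18, -0.58, 1.66, -0.25, 1.02, 0.81]), ('a', np.float64(0.0), np.float64(0.26), np.float64(0.79), [0.18, 1.12, 0.02, 1.68, -0.73, 1.22, -1.84])]
[0.46, 0.08, 0] 60 stage1 marg 0.08 step 1.06 q6 0.12 [1.03, 1.52, -1.26, 2.42, 2.44, 0.49, -2.39] | [('b', np.float64(0.4), np.float64(0.24), np.float64(0.68), [-0.39, 1.18, -0.37, 1.46, 0.61, 1.58, 1.57]), ('b', np.float64(0.11), np.float64(0.21), np.float64(0.92), [-0.79, 1.22, 0.46, 1.49, 0.07, 1.31, 2.15])]
[0.46, 0.08, 0] 80 stage1 marg 0.12 step 0.26 q6 0.16 [0.95, 1.34
[... 1792 characters left out ...]
05, 1.53, -0.82, 1.29, -1.94])]
[0.52, 0.15, 0] 60 stage1 marg 0.07 step 1.00 q6 0.11 [0.83, 1.54, -1.31, 2.33, 2.46, 0.58, -2.5] | [('b', np.float64(0.21), np.float64(0.24), np.float64(0.68), [-0.47, 1.27, -0.32, 1.11, 0.58, 1.77, 1.7]), ('b', np.float64(0.18), np.float64(0.21), np.float64(0.87), [-0.76, 1.29, 0.39, 1.15, 0.09, 1.58, 2.11])]
[0.52, 0.15, 0] 80 stage1 marg 0.08 step 0.23 q6 0.12 [0.76, 1.34, -1.04, 2.07, 0.36, 0.12, -0.24] | [('b', np.float64(0.4), np.float64(0.24), np.float64(0.67), [-0.58, 1.2, -0.28, 1.35, 0.73, 1.58, 1.78]), ('b', np.float64(0.21), np.float64(0.21), np.float64(0.85), [-0.89, 1.23, 0.38, 1.38, 0.28, 1.31, 2.18])]
real	1m13.950s
user	1m14.148s
sys	0m0.234s
```

```bash
cat > t3.py <<'E'
from t2 import *
C=np.array([.480,.268,0]);fin=np.array([.568,.007,.017])+.012*U(84.2)
for g in (30,35,40,45):
  pk=(C+.012*U(79.3)+[0,0,.011],ori(79.3,-g)); q0,e,a=ik(*pk,np.array([-.8,1.15,0,1.43,.3,1.2,-1.2]))
  lift=(pk[0]+[-.02,-.05,.13],pk[1]); A=path(q0,pk,lift,3)
  for S in ([.46,-.03,0],[.47,-.08,0]):
    for ys in (80,95,110):
      s1=(np.array(S)+[0,0,.065],ori(ys,90-g)); u1=(s1[0]+[0,0,.08],s1[1])
      mid=((lift[0]+u1[0])/2,ori((79.3+ys)/2,(90-2*g)/2))
      B=path(A[0],lift,mid,6); B=B and path(B[0],mid,u1,6)
      if not B: continue
      B2=path(B[0],u1,s1,3)
      if B2: print(g,S,ys,'marg %.2f step %.2f q6 %.2f'%(min(B[1],B2[1]),max(B[2],B2[2]),min(B[3],B2[3])),B2[0].round(2).tolist())
E
timeout 300 python3 t3.py
```

```text
30 [0.46, -0.03, 0] 80 marg 0.22 step 0.25 q6 0.26 [1.19, 1.43, -1.12, 1.95, 0.29, 0.58, 0.07]
30 [0.46, -0.03, 0] 95 marg 0.33 step 0.24 q6 0.38 [1.06, 1.41, -1.07, 1.75, 0.19, 0.88, 0.28]
30 [0.46, -0.03, 0] 110 marg 0.42 step 0.22 q6 0.50 [0.91, 1.39, -1.0, 1.57, 0.16, 1.15, 0.43]
30 [0.47, -0.08, 0] 80 marg 0.27 step 0.25 q6 0.31 [1.22, 1.42, -1.1, 1.83, 0.22, 0.72, 0.17]
30 [0.47, -0.08, 0] 95 marg 0.38 step 0.24 q6 0.43 [1.08, 1.4, -1.03, 1.63, 0.16, 1.02, 0.35]
30 [0.47, -0.08, 0] 110 marg 0.46 step 0.22 q6 0.54 [0.93, 1.39, -0.96, 1.45, 0.15, 1.28, 0.49]
35 [0.46, -0.03, 0] 80 marg 0.24 step 0.25 q6 0.28 [1.14, 1.35, -1.07, 1.99, 0.28, 0.51, 0.05]
35 [0.46, -0.03, 0] 95 marg 0.35 step 0.25 q6 0.39 [1.03, 1.33, -1.02, 1.8, 0.2, 0.82, 0.26]
35 [0.46, -0.03, 0] 110 marg 0.45 step 0.24 q6 0.49 [0.89, 1.32, -0.97, 1.62, 0.17, 1.08, 0.42]
35 [0.47, -0.08, 0] 80 marg 0.29 step 0.26 q6 0.33 [1.18, 1.34, -1.05, 1.87, 0.22, 0.66, 0.15]
35 [0.47, -0.08, 0] 95 marg 0.39 step 0.25 q6 0.43 [1.06, 1.33, -0.99, 1.68, 0.16, 0.95, 0.34]
35 [0.47, -0.08, 0] 110 marg 0.48 step 0.24 q6 0.52 [0.92
[... 468 characters left out ...]
02, 1.26, -0.95, 1.73, 0.17, 0.88, 0.32]
40 [0.47, -0.08, 0] 110 marg 0.47 step 0.25 q6 0.51 [0.9, 1.26, -0.9, 1.57, 0.17, 1.12, 0.47]
45 [0.46, -0.03, 0] 80 marg 0.28 step 0.25 q6 0.32 [1.02, 1.19, -0.96, 2.05, 0.27, 0.4, -0.01]
45 [0.46, -0.03, 0] 95 marg 0.39 step 0.25 q6 0.43 [0.94, 1.19, -0.94, 1.88, 0.21, 0.68, 0.2]
45 [0.46, -0.03, 0] 110 marg 0.45 step 0.25 q6 0.49 [0.84, 1.2, -0.9, 1.73, 0.2, 0.93, 0.38]
45 [0.47, -0.08, 0] 80 marg 0.33 step 0.26 q6 0.37 [1.08, 1.19, -0.95, 1.94, 0.22, 0.54, 0.1]
45 [0.47, -0.08, 0] 95 marg 0.41 step 0.25 q6 0.45 [0.98, 1.19, -0.91, 1.78, 0.18, 0.81, 0.29]
45 [0.47, -0.08, 0] 110 marg 0.47 step 0.26 q6 0.51 [0.87, 1.2, -0.87, 1.63, 0.19, 1.04, 0.45]
```

```bash
cat > t4.py <<'E'
from t2 import *
Bc=np.array([.568,.007,.018])
for S in ([.46,-.03,0],[.46,.02,0]):
 for g2 in (35,45):
  t=(np.array(S)+[0,0,.062],ori(100,g2-90)); 
  for seed in search(*t,20):
    up=(t[0]+[0,0,.09],t[1]); fz=(Bc-.012*U(84.2),ori(84.2,g2)); fa=(fz[0]+[0,0,.08],fz[1]); mid=((up[0]+fa[0])/2+[0,0,.03],ori(92,(2*g2-90)/2))
    X=path(seed,t,up,3); X2=X and path(X[0],up,mid,6); X3=X2 and path(X2[0],mid,fa,6); X4=X3 and path(X3[0],fa,fz,3)
    if X4: print(S,g2,min(x[1] for x in(X,X2,X3,X4)).round(2),max(x[2] for x in(X,X2,X3,X4)).round(2),seed.round(2),X4[0].round(2))
print('now')
C=np.array([.480,.268,0]); pk=(C+.012*U(79.3)+[0,0,.011],ori(79.3,-40)); z=pk[1].as_matrix()[:,2]
plan([((.48,.22,.2),ori(79.3,0)),(pk[0]-.09*z,pk[1]),pk])
E
timeout 300 python3 t4.py
```

```text
[0.46, -0.03, 0] 35 0.08 0.11 [-0.17  1.23 -0.81  2.08  1.29  1.67 -1.83] [ 0.89  1.42 -1.3   1.78  1.01  0.81 -0.71]
[0.46, -0.03, 0] 35 0.42 0.13 [-0.5   1.08 -0.24  2.1   1.2   1.14 -1.7 ] [ 0.78  1.23 -0.96  1.8   0.57  0.54 -0.34]
[0.46, -0.03, 0] 35 0.41 0.17 [-0.93  1.17  0.49  2.14  0.86  0.53 -1.32] [ 0.66  1.13 -0.7   1.8   0.05  0.45  0.13]
[0.46, -0.03, 0] 35 0.08 0.2 [-1.23  1.55  1.18  2.15 -0.92  0.48  0.51] [ 0.35  1.02 -0.13  1.82 -0.92  0.63  1.02]
[0.46, -0.03, 0] 45 0.08 0.12 [-0.06  1.16 -0.89  2.13  1.33  1.56 -1.77] [ 0.96  1.5  -1.31  1.73  0.84  0.79 -0.48]
[0.46, -0.03, 0] 45 0.08 0.16 [-1.04  1.22  0.85  2.21 -0.27  0.22 -0.08] [ 0.47  1.1  -0.21  1.76 -0.92  0.75  1.09]
[0.46, -0.03, 0] 45 0.37 0.18 [-0.86  1.07  0.49  2.19  0.89  0.39 -1.25] [ 0.78  1.24 -0.8   1.75 -0.01  0.53  0.27]
[0.46, -0.03, 0] 45 0.35 0.14 [-0.42  0.99 -0.25  2.16  1.24  0.98 -1.65] [ 0.89  1.35 -1.05  1.74  0.47  0.61 -0.16]
[0.46, -0.03, 0] 45 0.08 0.21 [-1.1   1.33  1.03  2.21 -0.92  0.33  0.59] [ 0.47  1.1  -0.2   1.76 -0.92  0.75  1.09]
[0.46, 0.02, 0] 35 0.08 0.12 [-0.26  1.
[... 713 characters left out ...]
13 -0.2   0.35 -0.2 ] [ 0.5   1.11 -0.26  1.76 -0.87  0.72  1.04]
[0.46, 0.02, 0] 45 0.44 0.18 [-0.89  1.04  0.4   2.11  0.76  0.52 -1.19] [ 0.78  1.24 -0.8   1.75 -0.01  0.53  0.27]
[0.46, 0.02, 0] 45 0.32 0.14 [-0.47  1.   -0.31  2.08  1.15  1.06 -1.61] [ 0.89  1.37 -1.07  1.74  0.51  0.62 -0.2 ]
[0.46, 0.02, 0] 45 0.08 0.21 [-1.22  1.41  1.15  2.13 -0.92  0.53  0.54] [ 0.47  1.1  -0.2   1.76 -0.92  0.75  1.09]
now
shift [0.557, 0.338, -0.573] turn [-0.119, -0.373, 0.051] rows>=4.1
  -> reached [0.48 0.22 0.2 ]
shift [0.78, -0.059, 0.8] turn [-0.0, -0.444, -0.0] rows>=4.7
  -> reached [0.493 0.337 0.08 ]
shift [0.0, 0.0, 0.6] turn [0.0, 0.0, -0.0] rows>=1.8
  -> reached [0.482 0.28  0.011]
```

```bash
python3 -m pendant '[0.85,0.557,0.338,-0.573,-0.119,-0.373,0.051, 0.85,0.557,0.338,-0.573,-0.119,-0.373,0.051, 0.85,0.557,0.338,-0.573,-0.119,-0.373,0.051, 0.85,0.557,0.338,-0.573,-0.119,-0.373,0.051, 0.85,0.557,0.338,-0.573,-0.119,-0.373,0.051, 0.85,0.557,0.338,-0.573,-0.119,-0.373,0.051, 0.85,0.557,0.338,-0.573,-0.119,-0.373,0.051]' >/dev/null
cat > goal.py <<'E'
from t2 import *
C=np.array([.480,.268,0]); pk=(C+.012*U(79.3)+[0,0,.011],ori(79.3,-40)); pz=pk[1].as_matrix()[:,2]
pre=(pk[0]-.09*pz,pk[1]); pk1=(pk[0]-[0,0,0],pk[1])
S=np.array([.46,-.03,0]); lift=(pk[0]+[-.01,-.04,.13],pk[1])
s1=(S+[0,0,.064],ori(100,50)); s1u=(s1[0]+[0,0,.07],s1[1])
mid=(np.array([.46,.10,.17]),ori(90,5))
E
python3 - <<'E'
from goal import *
st(); plan([pre,pk])
E
```

```text
4.05 [0.4799 0.2186 0.2   ] z [-0.001  0.001 -1.   ] y [ 0.982 -0.188 -0.001] F [-0.5 -1.2 -0.1] open 0.846 ff 0.0 q [-0.05  0.68 -0.78  1.86  0.62  0.87 -1.32]
shift [0.789, -0.061, 0.801] turn [-0.001, -0.445, -0.001] rows>=4.7
  -> reached [0.493 0.337 0.08 ]
shift [-0.0, 0.0, 0.6] turn [0.0, 0.0, -0.0] rows>=1.8
  -> reached [0.482 0.28  0.011]
```

```bash
python3 -m pendant '[0.85,0.789,-0.061,0.8,0,-0.444,0, 0.85,0.789,-0.061,0.8,0,-0.444,0, 0.85,0.789,-0.061,0.8,0,-0.444,0, 0.85,0.789,-0.061,0.8,0,-0.444,0, 0.85,0.789,-0.061,0.8,0,-0.444,0, 0.85,0.789,-0.061,0.8,0,-0.444,0, 0.85,0.789,-0.061,0.8,0,-0.444,0]' >/dev/null
python3 - <<'E'
from goal import *
st(); plan([pk])
s=snap('wrist','w2.png'); cv2.imwrite('pics/w2v.png',cv2.convertScaleAbs(s['img'][:,:,::-1],alpha=1.1))
E
```

```text
4.75 [0.4938 0.3374 0.08  ] z [-0.121 -0.629 -0.768] y [ 0.982 -0.188 -0.001] F [ 0.2  0.2 -0.1] open 0.85 ff 0.0 q [-0.68  1.18 -0.48  1.13  0.66  1.64 -1.43]
shift [-0.006, -0.003, 0.604] turn [-0.001, -0.002, -0.001] rows>=1.8
  -> reached [0.482 0.28  0.011]
```

View pics/w2v.png

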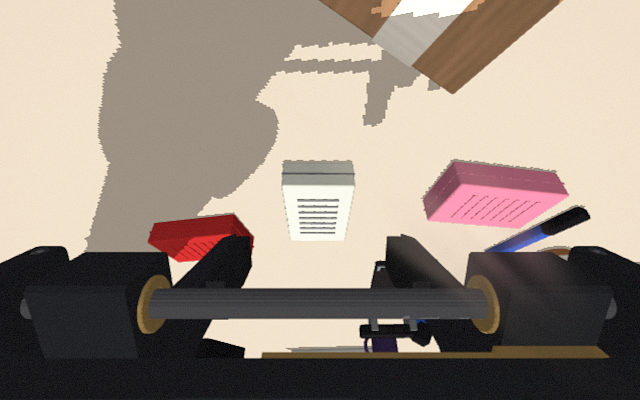

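Cartridge centred between the fingers at (318,200), red and pink outside them. Descending and gripping.

```bash
python3 -m pendant '[0.85,0,0,0.3,0,0,0, 0.85,0,0,0.5,0,0,0, 0.85,0,0,0.6,0,0,0, 0.85,0,0,0.6,0,0,0]' 30 | grep -E "pos|force"
python3 -m pendant '[0.5,0,0,0,0,0,0, 0.5,0,0,0,0,0,0, 0.5,0,0,0,0,0,0, 0.5,0,0,0,0,0,0, 0.5,0,0,0,0,0,0]' 30 
python3 - <<'E'
from goal import *
st(); plan([lift,mid,s1u,s1])
E
```

```text
tool_pos: [0.483, 0.2801, 0.0129]
contact_force: [0.0, 0.4, -0.7]
finger_force: 0.0
clock: 5.7
tool_pos: [0.4827, 0.2847, 0.0126]
eef_rot: [0.724, 0.601, -0.261, 0.218]
contact_force: [2.7, 1.8, 2.7]
opening: 0.5
finger_force: 2.2
5.7 [0.4827 0.2847 0.0126] z [-0.116 -0.628 -0.769] y [ 0.983 -0.183  0.002] F [2.7 1.8 2.7] open 0.5 ff 2.2 q [-0.62  1.22 -0.46  1.31  0.71  1.46 -1.51]
shift [-0.783, -0.012, -0.462] turn [0.002, -0.003, 0.0] rows>=2.7
  -> reached [0.472 0.24  0.141]
shift [-0.837, 0.093, 0.45] turn [-0.037, 0.499, -0.116] rows>=5.4
  -> reached [0.46 0.1  0.17]
shift [-0.884, -0.0, 0.164] turn [0.053, 0.499, -0.101] rows>=5.4
  -> reached [ 0.46  -0.03   0.134]
shift [-0.357, 0.0, 0.3] turn [-0.0, 0.0, 0.0] rows>=1.4
  -> reached [ 0.46  -0.03   0.064]
```

```bash
python3 - <<'E'
from h import *
s=snap('wrist','w3.png'); a=s['img'][100:300,150:500,::-1]; b=snap('scene','s3.png')['img'][180:330,330:530,::-1]
a=cv2.resize(a,(700,400)); b=cv2.resize(cv2.convertScaleAbs(b,alpha=1.6),(700,525),interpolation=2)
cv2.imwrite('pics/c3.png',cv2.resize(np.vstack([a,b[100:300+100]]),(700,600)))
E
```

```text
(no output)
```

View pics/c3.png

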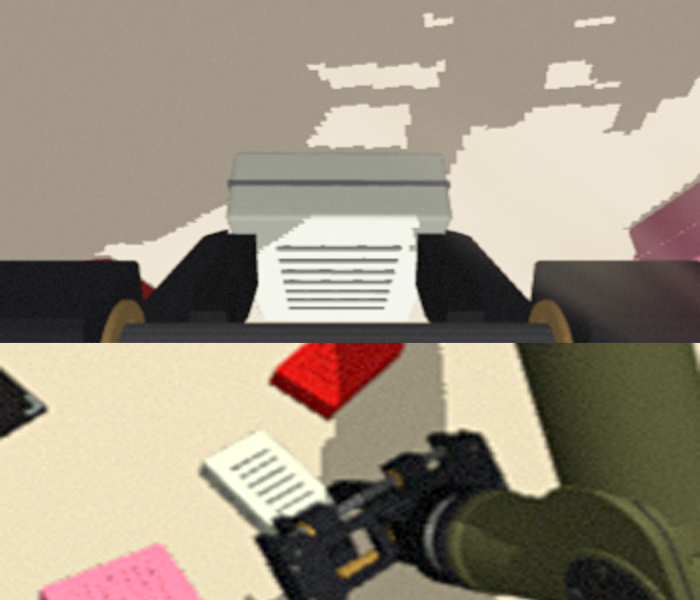

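```bash
python3 - <<'E'
from h import *
st()
b=ray('w3.png',[[267.5,176],[370,176]],0); t=ray('w3.png',[[262.5,214],[375,216]],.026)
print(b.round(4),np.linalg.norm(b[0]-b[1]),t.round(4),np.linalg.norm(t[0]-t[1]))
s=r.get_state(); M=R.from_quat(s['eef_rot']).as_matrix(); p=s['tool_pos']
for d in (0,.03): print('tips',d,proj('w3.png',[p+M[:,1]*k*.022-M[:,2]*d for k in(1,-1)]).round(0).tolist())
d=np.load('pics/w3.png.npz'); print('cam',d['T'][:3,3])
E
```

```text
5.8 [0.4826 0.2847 0.0125] z [-0.116 -0.628 -0.769] y [ 0.983 -0.184  0.002] F [2.1 1.5 3.8] open 0.5 ff 2.7 q [-0.62  1.22 -0.46  1.31  0.71  1.46 -1.51]
[[0.464  0.3318 0.    ]
 [0.5184 0.3216 0.    ]] 0.05534218304729827 [[0.4652 0.3349 0.026 ]
 [0.5182 0.3231 0.026 ]] 0.0543279327737079
tips 0 [[352.0, 234.0], [283.0, 234.0]]
tips 0.03 [[358.0, 255.0], [277.0, 255.0]]
cam [0.51298945 0.44613195 0.09811599]
```

```bash
python3 -m pendant '[0.4,0,0,0,0,0,0, 0.4,0,0,0,0,0,0, 0.4,0,0,0,0,0,0]' 30 
python3 - <<'E'
from h import *
s=snap('wrist','w4.png'); a=s['img'][150:300,220:420,::-1]
cv2.imwrite('pics/w4v.png',cv2.resize(a,(800,600),interpolation=2))
E
```

```text
clock: 6.1
tool_pos: [0.4817, 0.284, 0.0129]
eef_rot: [0.723, 0.6, -0.262, 0.218]
contact_force: [0.8, 0.9, 5.9]
opening: 0.401
finger_force: 2.9
```

View pics/w4v.png

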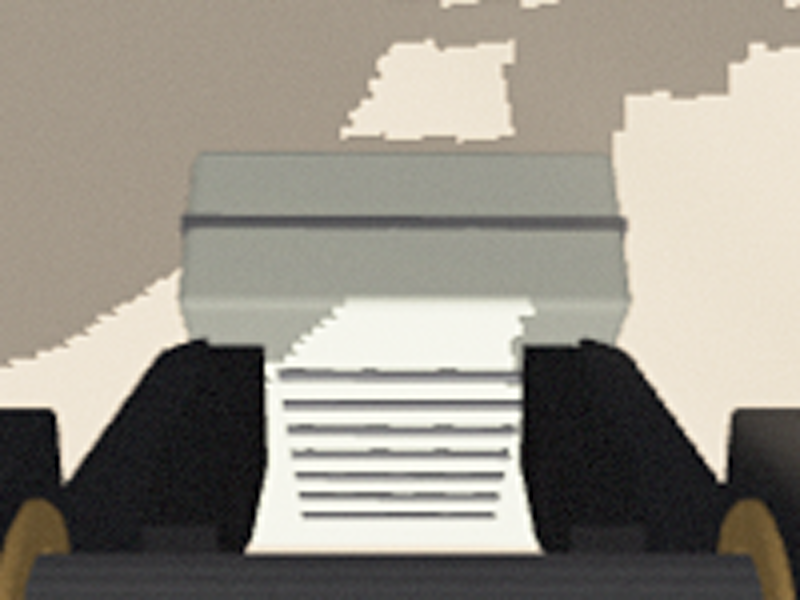

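```bash
python3 - <<'E'
from h import *
st()
for row,x0,x1,z in ((188,268.8,372.5,0),(205.5,265.5,376.7,.013),(225,265.5,377,.026)):
    b=ray('w4.png',[[x0,row],[x1,row]],z); print(z,b.round(4).tolist(),b.mean(0).round(4),np.linalg.norm(b[0]-b[1]).round(4))
    # distance implied by 60mm width
    d=np.load('pics/w4.png.npz'); K,T=d['mtx'],d['T']; dep=K[0,0]*.06/(x1-x0)
    c=np.array([((x0+x1)/2-K[0,2])/K[0,0],-(row-K[1,2])/K[1,1],-1])*dep; print('   by width:',(T[:3,:3]@c+T[:3,3]).round(4))
s=r.get_state(); M=R.from_quat(s['eef_rot']).as_matrix(); p=s['tool_pos']
print(proj('w4.png',[p+M[:,1]*.0176,p-M[:,1]*.0176]).round(1))
E
```

```text
6.15 [0.4816 0.284  0.0129] z [-0.118 -0.63  -0.768] y [ 0.983 -0.184 -0.   ] F [0.7 1.5 5.6] open 0.402 ff 2.9 q [-0.62  1.22 -0.46  1.31  0.71  1.46 -1.51]
0 [[0.46, 0.3202, 0.0], [0.5183, 0.3094, 0.0]] [0.4892 0.3148 0.    ] 0.0593
   by width: [ 0.4889  0.3133 -0.0011]
0.013 [[0.46, 0.3218, 0.013], [0.5193, 0.3109, 0.013]] [0.4897 0.3164 0.013 ] 0.0603
   by width: [0.4898 0.317  0.0134]
0.026 [[0.4619, 0.3232, 0.026], [0.5181, 0.3129, 0.026]] [0.49  0.318 0.026] 0.0571
   by width: [0.4889 0.3116 0.0223]
[[345.2 233.8]
 [290.  233.7]]
```

```bash
python3 -m pendant '[0.85,0,0,0,0,0,0, 0.85,0,0,0,0,0,0, 0.85,0,0,0,0,0,0, 0.85,0,0,0,0,0,0]' 30; for i in 1 2 3 4; do python3 -m pendant '[0.6,0,0,0,0,0,0]' 30 | grep -v rot; done
python3 -c "
from h import *
snap('wrist','w5.png')"
```

```text
clock: 6.55
tool_pos: [0.4814, 0.2837, 0.0122]
eef_rot: [0.723, 0.601, -0.262, 0.218]
contact_force: [-1.4, 0.0, 2.8]
opening: 0.741
finger_force: 1.4
clock: 6.65
tool_pos: [0.4819, 0.2836, 0.0122]
contact_force: [-1.1, -0.2, 4.4]
opening: 0.699
finger_force: 2.0
clock: 6.75
tool_pos: [0.4818, 0.2837, 0.0122]
contact_force: [-2.2, 0.6, 4.4]
opening: 0.611
finger_force: 3.1
clock: 6.85
tool_pos: [0.4816, 0.2837, 0.0123]
contact_force: [-2.8, -0.3, 3.5]
opening: 0.597
finger_force: 5.6
clock: 6.95
tool_pos: [0.4816, 0.2838, 0.0123]
contact_force: [-2.5, 0.3, 4.9]
opening: 0.597
finger_force: 5.8
```

```bash
python3 - <<'E'
from h import *
d=np.load('pics/w2.png.npz'); print(d['mtx'][0]); T=d['T']
# camera pose in tool frame at w2 (TCP measured then)
p=np.array([.4938,.3374,.08]); W=ori(79.3,-40); 
print('cam in tool', W.inv().apply(T[:3,3]-p).round(4)); print((W.inv().as_matrix()@T[:3,:3]).round(3))
from scipy.optimize import least_squares
def pt(x,y,z): return proj('w2.png',p+W.apply([x,y,z]))[0]
for (l,rr,row,gap) in ((250,388,237,.0748),):
    s=least_squares(lambda v:np.r_[pt(v[0],gap/2,v[1])-pt(v[0],-gap/2,v[1])-[ (rr-l)*np.sign((pt(0,.03,0)-pt(0,-.03,0))[0]),0],pt(v[0],0,v[1])[1]-row],[0,0]); print(s.x,s.cost)
im=cv2.imread('pics/w2.png',0)
for row in (225,230,234,238,242,248,256,264): print(row,''.join('#' if v<50 else '.' for v in im[row,200:440:4]))
E
```

```text
[288.10818684   0.         317.94568478]
cam in tool [ 0.0712  0.0007 -0.1709]
[[ 0.     0.961  0.276]
 [ 1.    -0.001  0.003]
 [ 0.003  0.276 -0.961]]
[ 0.00905185 -0.02631069] 0.015589024371597175
225 #........##.................................................
230 ........####................................................
234 ........#####...............................................
238 ......########..............................................
242 .....#########.................................#............
248 ...##########..................................###..........
256 .############..................................#####........
264 #############...............................###########.....
```

The picture shows the fingers resting on top of the cartridge: tip edges at crop (265,345) and (522,345), and the cartridge has not moved. The image geometry and the contact height agree that the real fingertips end about 26 mm short of the reported TCP. I'll correct for that.

```bash
cat > goal.py <<'E'
from t2 import *
OFF=.026
def tip(P,W): return (np.array(P,float)+OFF*W.as_matrix()[:,2],W)   # true fingertip -> reported TCP
C=np.array([.4805,.268,0]); S=np.array([.46,-.03,0])
pk=tip(C+.012*U(79.3)+[0,0,.010],ori(79.3,-40)); pz=pk[1].as_matrix()[:,2]
pre=(pk[0]-.065*pz,pk[1]); lift=(pk[0]+[-.01,-.04,.13],pk[1])
s1=tip(S+[0,0,.0635],ori(100,50)); s1u=(s1[0]+[0,0,.07],s1[1])
mid=tip([.46,.10,.19],ori(90,5))
E
python3 - <<'E'
from goal import *
st(); plan([pre,pk])
q=r.get_state()['q']; cur=(r.get_state()['tool_pos'],R.from_quat(r.get_state()['eef_rot']))
for n in (pre,pk,lift,mid,s1u,s1):
    X=path(q,cur,n,5); print(X and (X[0].round(2).tolist(),round(X[1],2))); q,cur=X[0],n
E
```

```text
7.0 [0.4816 0.2838 0.0123] z [-0.118 -0.63  -0.768] y [ 0.983 -0.184 -0.   ] F [-2.9 -0.7  5.2] open 0.601 ff 5.9 q [-0.62  1.22 -0.46  1.31  0.71  1.46 -1.51]
shift [-0.009, 0.012, -0.233] turn [0.0, -0.002, 0.001] rows>=0.7
  -> reached [0.487 0.304 0.04 ]
shift [0.0, -0.0, 0.433] turn [0.0, 0.0, -0.0] rows>=1.3
  -> reached [ 0.48   0.263 -0.01 ]
([-0.64, 1.2, -0.47, 1.24, 0.69, 1.53, -1.47], np.float64(0.56))
([-0.6, 1.23, -0.46, 1.36, 0.73, 1.4, -1.53], np.float64(0.59))
([-0.54, 1.02, -0.49, 1.49, 0.68, 1.48, -1.49], np.float64(0.61))
([0.29, 0.71, -0.88, 2.06, 0.76, 0.69, -1.06], np.float64(0.5))
([1.03, 1.38, -1.34, 1.82, 0.53, 0.97, -0.16], np.float64(0.13))
([1.02, 1.47, -1.26, 1.81, 0.61, 0.91, -0.12], np.float64(0.15))
```

```bash
python3 -m pendant '[0.85,0,0,-0.3,0,0,0, 0.85,0,0,-0.3,0,0,0, 0.85,0,0,-0.3,0,0,0, 0.85,0,0,-0.3,0,0,0]' 30 >/dev/null
python3 - <<'E'
from goal import *
st(); plan([pk])
E
```

```text
7.4 [0.4873 0.3111 0.0458] z [-0.118 -0.63  -0.767] y [ 0.983 -0.184  0.   ] F [ 0.5 -0.  -1. ] open 0.854 ff 0.0 q [-0.65  1.2  -0.47  1.23  0.68  1.55 -1.47]
shift [-0.009, 0.008, 0.492] turn [0.001, -0.001, 0.001] rows>=1.5
  -> reached [ 0.48   0.263 -0.01 ]
```

```bash
python3 -m pendant '[0.85,-0.01,0.01,0.2,0,0,0, 0.85,-0.01,0.01,0.4,0,0,0, 0.85,-0.01,0.01,0.49,0,0,0, 0.85,-0.01,0.01,0.49,0,0,0]' 30 | grep -E "pos|force"
for i in 1 2 3; do python3 -m pendant '[0.5,0,0,0,0,0,0,0.5,0,0,0,0,0,0]' 30 |grep -v rot; done
python3 - <<'E'
from goal import *
st(); plan([lift,mid,s1u,s1])
E
```

```text
tool_pos: [0.4791, 0.2615, -0.0103]
contact_force: [-0.7, -0.4, 0.8]
finger_force: 0.0
clock: 8.0
tool_pos: [0.4801, 0.2663, -0.0082]
contact_force: [0.3, 0.7, -1.1]
opening: 0.695
finger_force: 0.0
clock: 8.2
tool_pos: [0.4801, 0.2663, -0.0082]
contact_force: [0.7, 3.4, 1.9]
opening: 0.676
finger_force: 30.0
clock: 8.4
tool_pos: [0.4801, 0.266, -0.0082]
contact_force: [1.3, 3.7, 5.4]
opening: 0.68
finger_force: 29.9
8.4 [ 0.4801  0.266  -0.0082] z [-0.117 -0.628 -0.77 ] y [ 0.983 -0.184  0.001] F [1.3 3.7 5.4] open 0.68 ff 29.9 q [-0.6   1.23 -0.46  1.36  0.73  1.4  -1.53]
shift [-0.771, -0.016, -0.472] turn [0.001, -0.004, 0.001] rows>=2.7
  -> reached [0.47  0.223 0.12 ]
shift [-0.805, 0.087, 0.293] turn [-0.037, 0.499, -0.116] rows>=5.4
  -> reached [0.46  0.102 0.164]
shift [-0.776, -0.023, 0.249] turn [0.053, 0.499, -0.101] rows>=5.4
  -> reached [ 0.457 -0.01   0.117]
shift [-0.357, 0.0, 0.3] turn [0.0, 0.0, 0.0] rows>=1.4
  -> reached [ 0.457 -0.01   0.047]
```

```bash
python3 -m pendant '[0.5,-0.3,0,-0.2,0,0,0, 0.5,-0.6,0,-0.38,0,0,0, 0.5,-0.77,0,-0.47,0,0,0, 0.5,-0.77,0,-0.47,0,0,0]' 35|grep -E "open|finger"
python3 -m pendant '[0.5,-0.1,0.01,0.03,-0.005,0.07,-0.016, 0.5,-0.25,0.03,0.1,-0.01,0.16,-0.036, 0.5,-0.4,0.04,0.15,-0.018,0.25,-0.058, 0.5,-0.54,0.06,0.2,-0.025,0.335,-0.078, 0.5,-0.67,0.07,0.25,-0.031,0.42,-0.098, 0.5,-0.805,0.087,0.293,-0.037,0.5,-0.116, 0.5,-0.805,0.087,0.293,-0.037,0.5,-0.116, 0.5,-0.805,0.087,0.293,-0.037,0.5,-0.116]'|grep -E "open|finger"
python3 - <<'E'
from goal import *
s1=tip(S+[0,0,.067],ori(100,50)); s1u=(s1[0]+[0,0,.04],s1[1])
st(); plan([s1u,s1])
E
```

```text
opening: 0.677
finger_force: 34.9
opening: 0.678
finger_force: 34.9
9.6 [0.4621 0.0968 0.1617] z [-0.001  0.091 -0.996] y [ 1.    -0.007 -0.001] F [ 0.4  0.7 -0.3] open 0.678 ff 34.9 q [ 0.28  0.7  -0.85  2.07  0.72  0.66 -1.03]
shift [-0.755, -0.032, 0.409] turn [0.054, 0.496, -0.105] rows>=5.3
  -> reached [ 0.457 -0.01   0.09 ]
shift [-0.204, 0.0, 0.171] turn [0.0, 0.0, 0.0] rows>=0.8
  -> reached [ 0.457 -0.01   0.05 ]
```

```bash
python3 -m pendant '[0.5,-0.12,-0.005,0.05,0.009,0.08,-0.017, 0.5,-0.25,-0.01,0.12,0.018,0.165,-0.035, 0.5,-0.38,-0.016,0.2,0.027,0.25,-0.052, 0.5,-0.5,-0.02,0.27,0.036,0.33,-0.07, 0.5,-0.63,-0.026,0.34,0.045,0.41,-0.087, 0.5,-0.755,-0.032,0.4,0.054,0.496,-0.105, 0.5,-0.755,-0.032,0.4,0.054,0.496,-0.105, 0.5,-0.755,-0.032,0.4,0.054,0.496,-0.105, 0.5,-0.755,-0.032,0.4,0.054,0.496,-0.105]'|grep -E "open|finger"
python3 - <<'E'
from goal import *
s1=tip(S+[0,0,.066],ori(100,50)); 
st(); plan([s1])
E
```

```text
opening: 0.676
finger_force: 34.9
10.5 [ 0.4581 -0.0038  0.0941] z [-0.14   0.753 -0.643] y [0.982 0.187 0.005] F [ 0.6  0.2 -1. ] open 0.676 ff 34.9 q [ 1.02  1.38 -1.28  1.82  0.51  0.94 -0.1 ]
shift [-0.255, -0.02, 0.161] turn [-0.004, 0.0, 0.008] rows>=0.9
  -> reached [ 0.457 -0.01   0.049]
```

```bash
python3 -m pendant '[0.5,-0.13,-0.01,0.08,-0.004,0,0.008, 0.5,-0.255,-0.02,0.16,-0.004,0,0.008, 0.5,-0.255,-0.02,0.16,-0.004,0,0.008, 0.5,-0.255,-0.02,0.16,-0.004,0,0.008]'|grep -E "pos|cont"
for i in 1 2; do python3 -m pendant '[0.5,-0.005,0,0.0045,0,0,0,0.5,-0.005,0,0.0045,0,0,0]'|grep -E "pos|cont"; done
python3 - <<'E'
from goal import *
st()
s=snap('scene','s5.png')['img'][:,:,::-1]; P=proj('s5.png',[S+[0,0,.05]])[0]; print(P)
x,y=P.astype(int); a=cv2.convertScaleAbs(s[y-60:y+60,x-80:x+80],alpha=1.7)
cv2.imwrite('pics/s5v.png',cv2.resize(a,(800,600),interpolation=2))
E
```

```text
tool_pos: [0.4561, -0.0132, 0.0481]
contact_force: [0.0, 0.1, -1.4]
tool_pos: [0.4561, -0.0133, 0.047]
contact_force: [0.7, -0.6, -1.7]
tool_pos: [0.4562, -0.0132, 0.0468]
contact_force: [-0.3, -1.9, 6.0]
11.3 [ 0.4562 -0.0132  0.0468] z [-0.13   0.756 -0.642] y [ 0.986  0.168 -0.002] F [-0.3 -1.9  6. ] open 0.677 ff 35.0 q [ 1.03  1.44 -1.23  1.81  0.56  0.91 -0.07]
[331.2248978  182.25746912]
```

View pics/s5v.png

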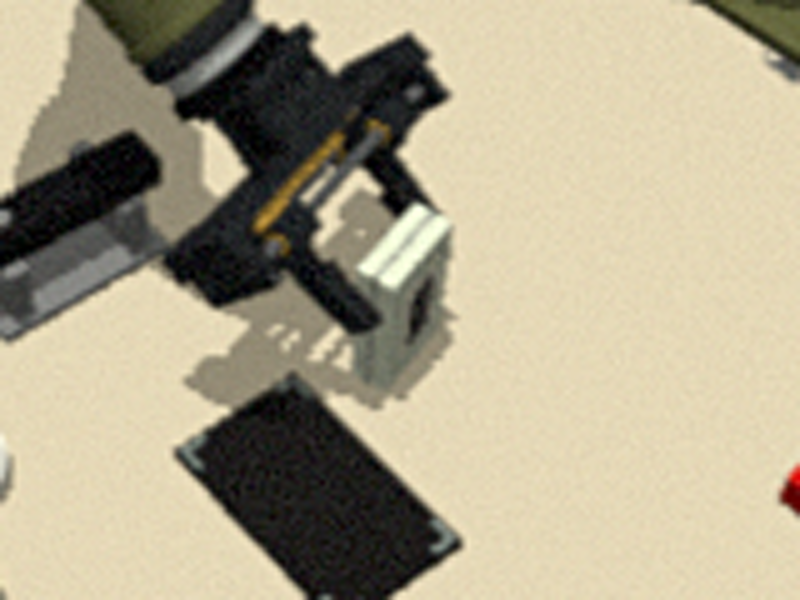

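The picture shows the cartridge standing upright on its end in the jaws (about (405,290)), label facing the clear side, pad at (320,490) below it. Next: release, back off, and come round to the label side.

```bash
python3 -m pendant '[0.85,0,0,0,0,0,0, 0.85,0,0,0,0,0,0, 0.85,0,0,0,0,0,0, 0.85,0,0,-0.2,0,0,0, 0.85,0,0,-0.5,0,0,0, 0.85,0,0,-0.7,0,0,0, 0.85,0,0,-0.7,0,0,0]'|grep -E "pos|cont|open"
cat >> goal.py <<'E'
S2=np.array([.459,-.033,0]); ys=99.7
g=tip(S2-.003*U(ys)+[0,0,.062],ori(ys,-50)); gz=g[1].as_matrix()[:,2]; gpre=(g[0]-.10*gz,g[1])
over=tip([.46,.02,.24],ori(ys,0))
E
python3 - <<'E'
from goal import *
st(); plan([tip([.47,-.09,.24],ori(ys,25)),over,gpre,g])
q=r.get_state()['q']; cur=(r.get_state()['tool_pos'],R.from_quat(r.get_state()['eef_rot']))
for n in (tip([.47,-.09,.24],ori(ys,25)),over,gpre,g):
    X=path(q,cur,n,6); print(X and (X[0].round(2).tolist(),round(X[1],2))); q,cur=X[0],n
E
```

```text
tool_pos: [0.4727, -0.0955, 0.1151]
contact_force: [-0.1, -1.1, 0.1]
opening: 0.847
12.05 [ 0.4727 -0.0955  0.1151] z [-0.123  0.755 -0.644] y [0.987 0.162 0.002] F [-0.1 -1.1  0.1] open 0.847 ff 0.0 q [ 1.12  1.37 -1.31  1.65  0.46  1.16  0.02]
shift [0.589, -0.011, -0.349] turn [0.004, -0.277, -0.003] rows>=2.9
  -> reached [ 0.468 -0.079  0.216]
shift [0.592, 0.058, 0.294] turn [-0.0, -0.278, -0.0] rows>=2.9
  -> reached [0.46  0.02  0.214]
shift [0.011, -0.066, 0.696] turn [0.0, -0.556, -0.0] rows>=5.8
  -> reached [0.45 0.02 0.11]
shift [-0.0, 0.0, 0.667] turn [-0.0, -0.0, -0.0] rows>=2.0
  -> reached [ 0.463 -0.056  0.045]
([1.01, 0.95, -1.3, 1.82, 0.54, 1.05, -0.25], np.float64(0.16))
([0.52, 0.68, -1.08, 2.02, 0.77, 0.92, -0.81], np.float64(0.2))
([-0.33, 1.0, -0.61, 2.08, 1.14, 1.38, -1.68], np.float64(0.44))
([-0.22, 1.12, -0.53, 2.15, 1.36, 1.31, -1.78], np.float64(0.41))
```

```bash
python3 -m pendant '[0.85,0.59,0,-0.35,0,-0.277,0, 0.85,0.59,0,-0.35,0,-0.277,0, 0.85,0.59,0,-0.35,0,-0.277,0, 0.85,0.59,0,-0.35,0,-0.277,0, 0.85,0.59,0,-0.35,0,-0.277,0]' >/dev/null
python3 -m pendant '[0.85,0.59,0.05,0.295,0,-0.277,0, 0.85,0.59,0.05,0.295,0,-0.277,0, 0.85,0.59,0.05,0.295,0,-0.277,0, 0.85,0.59,0.05,0.295,0,-0.277,0, 0.85,0.59,0.05,0.295,0,-0.277,0]' >/dev/null
python3 - <<'E'
from goal import *
st(); plan([gpre,g])
E
```

```text
13.05 [0.4573 0.0226 0.2107] z [-0.007  0.003 -1.   ] y [ 0.985  0.17  -0.006] F [ 0.1 -1.6 -1. ] open 0.848 ff 0.0 q [ 0.49  0.67 -1.05  2.02  0.74  0.91 -0.8 ]
shift [-0.012, -0.047, 0.674] turn [-0.003, -0.558, 0.003] rows>=5.8
  -> reached [0.45 0.02 0.11]
shift [-0.0, 0.0, 0.667] turn [-0.0, 0.0, -0.0] rows>=2.0
  -> reached [ 0.463 -0.056  0.045]
```

```bash
python3 -m pendant '[0.85,0,-0.05,0.1,0,-0.095,0, 0.85,0,-0.05,0.23,0,-0.19,0, 0.85,0,-0.05,0.35,0,-0.28,0, 0.85,0,-0.05,0.47,0,-0.37,0, 0.85,-0.01,-0.05,0.6,0,-0.465,0, 0.85,-0.01,-0.05,0.67,0,-0.558,0, 0.85,-0.01,-0.05,0.67,0,-0.558,0, 0.85,-0.01,-0.05,0.67,0,-0.558,0]' >/dev/null
python3 - <<'E'
from goal import *
st(); plan([g])
s=snap('wrist','w6.png'); im=s['img'][:,:,::-1]; u=U(ys); n=np.array([-u[1],u[0],0])
for f in (.013,-.013): print(proj('w6.png',[S2+f*u+j*.03*n+[0,0,h] for j,h in((1,.1),(-1,.1),(-1,0),(1,0))]).round(0).tolist())
cv2.imwrite('pics/w6v.png',im)
E
```

```text
13.85 [0.4498 0.0171 0.1104] z [ 0.121 -0.757 -0.642] y [ 0.986  0.164 -0.008] F [ 0.4 -0.6  0.8] open 0.851 ff 0.0 q [-0.37  0.99 -0.55  2.07  1.11  1.34 -1.65]
shift [0.017, 0.01, 0.656] turn [-0.006, 0.001, 0.002] rows>=2.0
  -> reached [ 0.463 -0.056  0.045]
[[280.0, 235.0], [358.0, 236.0], [353.0, 130.0], [287.0, 130.0]]
[[284.0, 244.0], [354.0, 245.0], [350.0, 147.0], [290.0, 146.0]]
```

View pics/w6v.png

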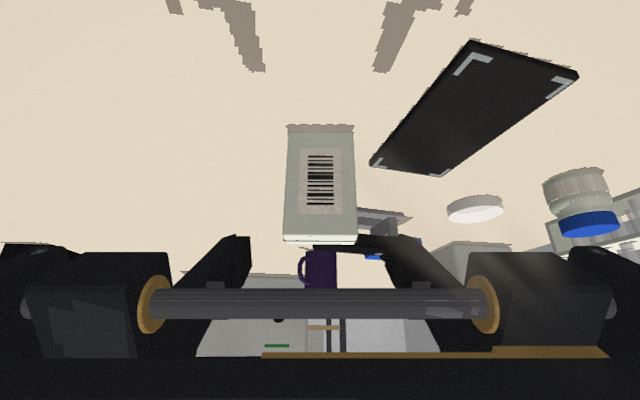

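The cartridge stands upright with the label face at (283–357, 132–240), within a few px of prediction and centred between the open fingers. Approaching and gripping.

```bash
python3 -m pendant '[0.85,0.017,0.01,0.25,-0.005,0,0, 0.85,0.017,0.01,0.5,-0.005,0,0, 0.85,0.017,0.01,0.656,-0.005,0,0, 0.85,0.017,0.01,0.656,-0.005,0,0]' 35 |grep -E "pos|cont"
python3 -m pendant '[0.5,0,0,0,0,0,0,0.5,0,0,0,0,0,0,0.5,0,0,0,0,0,0,0.5,0,0,0,0,0,0]' 35
cat >> goal.py <<'E'
PC=np.array([.568,.007,0]); yp=84.2
def fin(dz=0): return tip(PC-.012*U(yp)+[0,0,.018+dz],ori(yp,40))
E
python3 - <<'E'
from goal import *
st(); cur=(r.get_state()['tool_pos'],R.from_quat(r.get_state()['eef_rot'])); q=r.get_state()['q']
up=(cur[0]+[-.01,.03,.13],cur[1]); m2=tip([.52,0,.2],ori(92,-5)); W=[up,m2,fin(.06),fin()]
plan(W)
for n in W:
    X=path(q,cur,n,6); print(X and (X[0].round(2).tolist(),round(X[1],2))); q,cur=X[0],n
E
```

```text
tool_pos: [0.4637, -0.059, 0.0484]
contact_force: [-0.3, -0.1, 0.8]
clock: 14.7
tool_pos: [0.4647, -0.0521, 0.0481]
eef_rot: [0.583, 0.694, -0.27, 0.326]
contact_force: [-2.1, 0.6, 7.4]
opening: 0.678
finger_force: 34.9
14.7 [ 0.4647 -0.0521  0.0481] z [ 0.137 -0.755 -0.642] y [0.985 0.175 0.004] F [-2.1  0.6  7.4] open 0.678 ff 34.9 q [-0.28  1.11 -0.47  2.14  1.33  1.26 -1.77]
shift [-0.531, -0.027, -0.716] turn [0.0, 0.0, 0.0] rows>=2.7
  -> reached [ 0.455 -0.022  0.178]
shift [0.057, 0.452, -0.023] turn [0.045, 0.5, 0.08] rows>=5.3
  -> reached [ 0.52  -0.002  0.174]
shift [0.149, 0.326, 0.763] turn [-0.027, 0.499, 0.085] rows>=5.3
  -> reached [0.568 0.012 0.058]
shift [-0.257, 0.0, 0.306] turn [0.0, 0.0, -0.0] rows>=1.2
  -> reached [ 0.568  0.012 -0.002]
([-0.3, 0.85, -0.55, 2.12, 1.1, 1.35, -1.54], np.float64(0.41))
([0.37, 0.76, -0.88, 1.89, 0.83, 0.94, -0.91], np.float64(0.47))
([0.86, 1.31, -1.17, 1.78, 0.7, 0.66, -0.48], np.float64(0.3))
([0.84, 1.39, -1.11, 1.77, 0.77, 0.6, -0.47], np.float64(0.31))
```

```bash
python3 -m pendant '[0.5,-0.2,0,-0.27,0,0,0, 0.5,-0.4,0,-0.54,0,0,0, 0.5,-0.53,0,-0.715,0,0,0, 0.5,-0.53,0,-0.715,0,0,0]' 35|grep -E "open|finger|cont"
python3 - <<'E'
from goal import *
st(); 
P=ray('w6.png',[[470,41],[577,73],[440,175],[371,162]],.008); print(P.round(4).tolist(),P.mean(0))
im=cv2.imread('pics/top0.png',0).astype(float)
# pad edges: subpixel by local threshold midpoint per side, line fits
c=cv2.resize(im[165:235,270:350],None,fx=8,fy=8,interpolation=cv2.INTER_CUBIC)
for th in (40,50,60,70):
    m=(c<th).astype(np.uint8); m=cv2.morphologyEx(m,cv2.MORPH_CLOSE,np.ones((25,25)))
    k=max(cv2.findContours(m,0,1)[0],key=cv2.contourArea); b=cv2.boxPoints(cv2.minAreaRect(k)); b=(b+.5)/8-.5+[270,165]
    Q=ray('top0.png',b,.006); e=[Q[1]-Q[0],Q[2]-Q[1]]; print(th,Q.mean(0).round(4),[(np.linalg.norm(v).round(4),np.degrees(np.arctan2(v[1],v[0])).round(1)) for v in e])
plan([tip([.52,0,.2],ori(92,-5))])
E
```

```text
contact_force: [-0.2, 0.0, -2.0]
opening: 0.68
finger_force: 35.0
15.1 [ 0.46   -0.0184  0.1792] z [ 0.142 -0.75  -0.646] y [0.984 0.178 0.01 ] F [-0.2  0.  -2. ] open 0.68 ff 35.0 q [-0.3   0.84 -0.55  2.11  1.1   1.34 -1.53]
[[0.5289, 0.0891, 0.008], [0.6139, 0.08, 0.008], [0.6009, -0.0653, 0.008], [0.5162, -0.0526, 0.008]] [0.56495915 0.01282466 0.008     ]
40 [0.5682 0.0068 0.006 ] [(np.float64(0.0869), np.float64(-5.4)), (np.float64(0.1473), np.float64(-96.0))]
50 [0.5684 0.0067 0.006 ] [(np.float64(0.0891), np.float64(-5.4)), (np.float64(0.1493), np.float64(-96.0))]
60 [0.5684 0.0067 0.006 ] [(np.float64(0.0914), np.float64(-5.4)), (np.float64(0.1517), np.float64(-96.0))]
70 [0.5683 0.0068 0.006 ] [(np.float64(0.0936), np.float64(-5.4)), (np.float64(0.1537), np.float64(-96.0))]
shift [0.052, 0.413, -0.002] turn [0.049, 0.496, 0.08] rows>=5.3
  -> reached [ 0.52  -0.002  0.174]
```

```bash
sed -i 's/^PC=.*/PC=np.array([.568,.0075,0]); yp=84.3/; s/^def fin.*/def fin(dz=0): return tip(PC-.0148*U(yp)+[0,0,.021+dz],ori(yp,40))/' goal.py
python3 -m pendant '[0.5,0.01,0.07,0,0.008,0.08,0.013, 0.5,0.02,0.14,0,0.016,0.165,0.026, 0.5,0.03,0.21,0,0.024,0.25,0.04, 0.5,0.04,0.28,0,0.033,0.33,0.053, 0.5,0.045,0.35,0,0.041,0.415,0.067, 0.5,0.052,0.413,0,0.049,0.496,0.08, 0.5,0.052,0.413,0,0.049,0.496,0.08, 0.5,0.052,0.413,0,0.049,0.496,0.08]'|grep -E "open|finger|cont"
python3 - <<'E'
from goal import *
st(); plan([fin(.05)])
E
```

```text
contact_force: [-0.9, 0.0, -1.7]
opening: 0.673
finger_force: 35.0
15.9 [ 0.518  -0.0073  0.1696] z [-0.006 -0.094 -0.996] y [ 1.     0.029 -0.009] F [-0.9  0.  -1.7] open 0.673 ff 35.0 q [ 0.35  0.74 -0.83  1.91  0.81  0.91 -0.89]
shift [0.174, 0.345, 0.774] turn [-0.031, 0.504, 0.079] rows>=5.4
  -> reached [0.568 0.009 0.051]
```

```bash
python3 -m pendant '[0.5,0.03,0.06,0.1,-0.005,0.085,0.013, 0.5,0.06,0.12,0.23,-0.01,0.17,0.026, 0.5,0.09,0.17,0.36,-0.015,0.25,0.04, 0.5,0.12,0.23,0.5,-0.02,0.335,0.053, 0.5,0.15,0.29,0.63,-0.025,0.42,0.066, 0.5,0.174,0.345,0.774,-0.031,0.504,0.079, 0.5,0.174,0.345,0.774,-0.031,0.504,0.079, 0.5,0.174,0.345,0.774,-0.031,0.504,0.079, 0.5,0.174,0.345,0.774,-0.031,0.504,0.079]'|grep -E "open|finger|cont"
python3 - <<'E'
from goal import *
st(); plan([fin(.003)])
E
```

```text
contact_force: [-0.0, 0.5, -1.0]
opening: 0.677
finger_force: 35.0
16.8 [0.5701 0.0137 0.0562] z [ 0.065  0.639 -0.766] y [ 0.996 -0.092  0.008] F [-0.   0.5 -1. ] open 0.677 ff 35.0 q [ 0.86  1.28 -1.13  1.78  0.64  0.64 -0.41]
shift [-0.246, -0.013, 0.247] turn [0.001, 0.0, 0.007] rows>=1.0
  -> reached [0.568 0.009 0.004]
```

```bash
python3 -m pendant '[0.5,-0.12,-0.01,0.12,0,0,0.007, 0.5,-0.246,-0.013,0.247,0,0,0.007, 0.5,-0.246,-0.013,0.247,0,0,0.007, 0.5,-0.246,-0.013,0.247,0,0,0.007]'|grep -E "open|finger|cont"
python3 - <<'E'
from goal import *
st(); plan([fin(0.003),fin(0)])
E
```

```text
contact_force: [-0.7, -0.7, -0.6]
opening: 0.675
finger_force: 35.0
17.2 [0.5681 0.0075 0.0037] z [ 0.065  0.638 -0.767] y [ 0.995 -0.102  0.   ] F [-0.7 -0.7 -0.6] open 0.675 ff 35.0 q [ 0.85  1.36 -1.08  1.77  0.69  0.59 -0.4 ]
shift [0.011, -0.001, 0.006] turn [0.001, 0.001, -0.001] rows>=0.0
  -> reached [0.568 0.009 0.004]
shift [-0.013, 0.0, 0.015] turn [-0.0, 0.0, -0.0] rows>=0.1
  -> reached [0.568 0.009 0.001]
```

```bash
python3 -m pendant '[0.5,0,0,0.015,0,0,0,0.5,0,0,0.015,0,0,0]'|grep -E "pos|cont"
for i in 1 2; do python3 -m pendant '[0.5,-0.0045,0,0.005,0,0,0,0.5,-0.0045,0,0.005,0,0,0]'|grep -E "pos|cont"; done
```

```text
tool_pos: [0.5684, 0.0086, 0.0018]
contact_force: [-0.5, -1.6, 6.5]
tool_pos: [0.5685, 0.0086, 0.0018]
contact_force: [-3.8, -5.2, 11.4]
tool_pos: [0.5685, 0.0086, 0.0018]
contact_force: [-6.0, -7.6, 18.1]
```

```bash
python3 -m pendant '[0.5,0.009,0,-0.01,0,0,0,0.5,0.009,0,-0.01,0,0,0,0.78,0.009,0,-0.01,0,0,0,0.78,0.009,0,-0.01,0,0,0,0.78,0.009,0,-0.01,0,0,0]'|grep -E "pos|cont"
python3 -m pendant '[0.8,0,0,-0.2,0,0,0,0.8,0,0,-0.5,0,0,0,0.8,0,0,-0.8,0,0,0,0.8,0,0,-1,0,0,0,0.8,0,0,-1,0,0,0]'|grep -E "pos|cont"
cat > chk.py <<'E'
from h import *
import sys
f=sys.argv[1]; snap('top',f); im=cv2.imread('pics/'+f).astype(int)
u0=proj(f,[[.568,.007,.034]])[0]; x,y=u0.astype(int); g=im.max(2)
c=cv2.resize(g[y-22:y+22,x-32:x+32].astype(np.float32),None,fx=8,fy=8,interpolation=cv2.INTER_CUBIC)
for th in (50,65,80):
    m=(c>th).astype(np.uint8); n,l,s,ce=cv2.connectedComponentsWithStats(m); k=l[c.shape[0]//2-100:c.shape[0]//2+100,c.shape[1]//2-100:c.shape[1]//2+100]
    i=np.bincount(k[k>0]).argmax(); mm=cv2.morphologyEx((l==i).astype(np.uint8),cv2.MORPH_CLOSE,np.ones((41,41)))
    K=max(cv2.findContours(mm,0,1)[0],key=cv2.contourArea); b=cv2.boxPoints(cv2.minAreaRect(K)); b=(b+.5)/8-.5+[x-32,y-22]
    Q=ray(f,b,.034); e=[Q[1]-Q[0],Q[2]-Q[1]]; print(th,Q.mean(0).round(4),[(np.linalg.norm(v).round(4),np.degrees(np.arctan2(v[1],v[0])).round(1)) for v in e])
cv2.imwrite('pics/chk.png',cv2.resize(cv2.convertScaleAbs(im[y-40:y+40,x-40:x+120],alpha=1.8),(800,400),interpolation=2))
st()
E
python3 chk.py top7.png
```

```text
tool_pos: [0.5669, 0.0082, -0.0015]
contact_force: [0.6, 0.2, -0.0]
tool_pos: [0.5597, -0.0913, 0.1158]
contact_force: [-0.1, -0.5, -0.5]
50 [0.5673 0.0065 0.034 ] [(np.float64(0.0657), np.float64(-5.3)), (np.float64(0.1056), np.float64(-95.7))]
65 [0.5674 0.0065 0.034 ] [(np.float64(0.0634), np.float64(-5.3)), (np.float64(0.1033), np.float64(-95.7))]
80 [0.5674 0.0065 0.034 ] [(np.float64(0.0611), np.float64(-5.3)), (np.float64(0.1011), np.float64(-95.7))]
18.85 [ 0.5582 -0.0894  0.1139] z [ 0.068  0.64  -0.766] y [ 0.994 -0.109 -0.003] F [-1.   0.1 -0.4] open 0.804 ff 0.0 q [ 1.03  1.25 -1.23  1.67  0.54  0.9  -0.27]
```

```bash
cat > g2.py <<'E'
from goal import *
h=-7.6; f=U(h)
rear=ray('top0.png',[[180+678/3.2,130+320/3.2]],.050)[0]; front=ray('top0.png',[[180+700/3.2,130+136/3.2]],.058)[0]
if __name__=='__main__':
    print(rear,front,np.linalg.norm((front-rear)[:2]),'heading',np.degrees(np.arctan2(*(front-rear)[[1,0]])),'orig',rear+.075*f)
    O=rear+.075*f; O[2]=0
    s=r.get_state(); cur=(s['tool_pos'],R.from_quat(s['eef_rot'])); q=s['q']; cq=cur
    for yaw in (h,h+180):
        q=s['q'];cur=cq
        L=np.array([.5674,.0065,.034]); aim=L-.125*f; aim[2]=.1186
        for n in (tip([.5,-.18,.25],ori(84+(yaw-84)/2,0)),tip(O+[0,0,.20],ori(yaw,0)),tip(O+[0,0,.034],ori(yaw,0)),tip(O+[0,0,.16],ori(yaw,0)),tip(aim,ori(yaw,0))):
            X=path(q,cur,n,8); print(yaw,X and (X[0].round(2).tolist(),round(X[1],2)))
            if not X: break
            q,cur=X[0],n
E
python3 g2.py
```

```text
[ 0.48070819 -0.22303096  0.05      ] [ 0.64108512 -0.24313956  0.058     ] 0.16163266183013575 heading -7.146642757577748 orig [ 0.55504935 -0.23295018  0.05      ]
-7.6 ([0.72, 0.64, -0.77, 1.82, 0.56, 0.91, -1.2], np.float64(0.28))
-7.6 ([0.6, 0.74, -0.5, 1.67, 0.45, 0.85, -1.79], np.float64(0.74))
-7.6 ([0.52, 0.97, -0.35, 1.76, 0.6, 0.52, -1.92], np.float64(0.48))
-7.6 ([0.58, 0.79, -0.47, 1.7, 0.48, 0.76, -1.82], np.float64(0.51))
-7.6 ([-0.0, 0.7, -0.23, 2.21, 0.55, 0.29, -2.42], np.float64(0.24))
172.4 ([0.93, 0.85, -1.27, 1.8, 0.88, 1.19, 0.05], np.float64(0.2))
172.4 ([0.94, 1.05, -1.34, 1.65, 1.05, 1.33, 0.85], np.float64(0.13))
172.4 ([0.9, 1.26, -1.2, 1.73, 1.31, 1.17, 0.72], np.float64(0.14))
172.4 ([0.93, 1.1, -1.31, 1.68, 1.11, 1.29, 0.82], np.float64(0.16))
172.4 ([0.55, 1.05, -1.3, 2.17, 1.25, 1.07, -0.03], np.float64(0.16))
```

```bash
python3 - <<'E'
from g2 import *
st(); O=rear+.075*f; O[2]=0
plan([tip([.50,-.15,.25],ori(40,0)),tip(O-.03*f+[0,0,.2],ori(h,0))])
E
```

```text
18.85 [ 0.5582 -0.0894  0.1139] z [ 0.068  0.64  -0.766] y [ 0.994 -0.109 -0.003] F [-1.   0.1 -0.4] open 0.804 ff 0.0 q [ 1.03  1.25 -1.23  1.67  0.54  0.9  -0.27]
shift [0.132, -0.344, -0.847] turn [-0.171, -0.422, 0.465] rows>=6.8
  -> reached [ 0.5   -0.15   0.224]
shift [-0.209, 0.512, 0.333] turn [0.0, 0.0, 0.529] rows>=5.5
  -> reached [ 0.525 -0.229  0.174]
```

```bash
python3 -m pendant '[0.8,0.05,-0.05,-0.4,0,0,0, 0.8,0.132,-0.344,-0.847,-0.171,-0.422,0.465, 0.8,0.132,-0.344,-0.847,-0.171,-0.422,0.465, 0.8,0.132,-0.344,-0.847,-0.171,-0.422,0.465, 0.8,0.132,-0.344,-0.847,-0.171,-0.422,0.465, 0.8,0.132,-0.344,-0.847,-0.171,-0.422,0.465, 0.8,0.132,-0.344,-0.847,-0.171,-0.422,0.465, 0.8,0.132,-0.344,-0.847,-0.171,-0.422,0.465, 0.8,0.132,-0.344,-0.847,-0.171,-0.422,0.465, 0.8,0.132,-0.344,-0.847,-0.171,-0.422,0.465]'|grep -E "pos|cont"
python3 -m pendant '[0.8,-0.209,0.51,0.333,0,0,0.53, 0.8,-0.209,0.51,0.333,0,0,0.53, 0.8,-0.209,0.51,0.333,0,0,0.53, 0.8,-0.209,0.51,0.333,0,0,0.53, 0.8,-0.209,0.51,0.333,0,0,0.53, 0.8,-0.209,0.51,0.333,0,0,0.53, 0.8,-0.209,0.51,0.333,0,0,0.53]'|grep -E "pos|cont"
python3 - <<'E'
from g2 import *
st(); s=snap('wrist','w8.png'); cv2.imwrite('pics/w8v.png',cv2.convertScaleAbs(s['img'][:,:,::-1],alpha=1.5))
O=rear+.075*f; n=np.array([-f[1],f[0],0])
O[2]=0; 
print(proj('w8.png',[O+[0,0,.058],O-.075*f+[0,0,.058],O+.055*f+[0,0,.058]]).round(0).tolist(), proj('w8.png',[O+a*.06*f+b*.038*n+[0,0,.008] for a,b in((1,1),(1,-1),(-1,-1),(-1,1))]).round(0).tolist())
E
```

```text
tool_pos: [0.4987, -0.1481, 0.2223]
contact_force: [-0.4, 0.2, -0.1]
tool_pos: [0.523, -0.2294, 0.1718]
contact_force: [0.5, -0.5, -0.8]
20.55 [ 0.523  -0.2294  0.1718] z [-0.005  0.003 -1.   ] y [-0.133 -0.991 -0.002] F [ 0.5 -0.5 -0.8] open 0.8 ff 0.0 q [ 0.63  0.71 -0.52  1.76  0.47  0.8  -1.82]
[[317.0, 158.0], [317.0, 228.0], [317.0, 98.0]] [[283.0, 96.0], [352.0, 96.0], [349.0, 201.0], [286.0, 201.0]]
```

View pics/w8v.png

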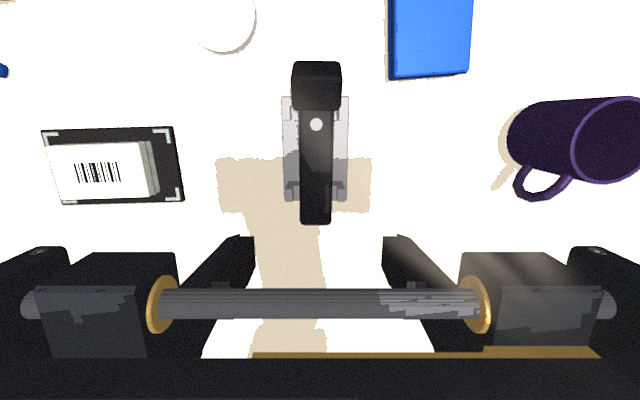

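The final view shows the cartridge label-up on the pad, centred (cartridge about (115,170)). The cradle plate is at (283–348, 96–201), and the scanner handle runs from (315,224) to the head at (317,85), within 1–4 px of my estimate.

```bash
cat >> g2.py <<'E'
O=rear+.075*f; O[2]=0; n=np.array([-f[1],f[0],0]); O=O+.001*n
gs=tip(O+[0,0,.028],ori(h,0))
E
sed -i 's/^O=rear/&/' g2.py
python3 - <<'E'
from g2 import *
r1=ray('w8.png',[[315,224]],.056)[0]; r2=ray('w8.png',[[317,62]],.05)[0]; 
print('O',O,'rear->orig',(r1-O)@f+.075,(r1-O)@n,'front',(r2-O)@f-.09,(r2-O)@n)
st(); plan([(gs[0]+[0,0,.07],gs[1]),gs])
E
```

```text
O [ 0.55518161 -0.23195897  0.        ] rear->orig 0.004176761293182063 0.0016489645534161056 front -0.0027104371453667703 -0.0006589354871654532
20.6 [ 0.5232 -0.2291  0.1719] z [-0.005  0.003 -1.   ] y [-0.131 -0.991 -0.002] F [ 0.7 -0.2  0. ] open 0.8 ff 0.0 q [ 0.63  0.71 -0.52  1.76  0.47  0.8  -1.81]
shift [0.217, -0.008, 0.665] turn [-0.001, 0.003, 0.001] rows>=2.1
  -> reached [ 0.555 -0.232  0.072]
shift [0.0, 0.0, 0.467] turn [-0.0, 0.0, 0.0] rows>=1.4
  -> reached [ 0.555 -0.232  0.002]
```

```bash
python3 -m pendant '[0.8,0.217,-0.008,0.2,0,0,0, 0.8,0.217,-0.008,0.5,0,0,0, 0.8,0.217,-0.008,0.665,0,0,0, 0.8,0.217,-0.008,0.665,0,0,0]'|grep -E "pos|cont"
python3 - <<'E'
from g2 import *
st(); plan([gs])
E
```

```text
tool_pos: [0.5531, -0.2306, 0.0692]
contact_force: [-0.5, 0.1, -0.3]
21.0 [ 0.5531 -0.2306  0.0692] z [-0.011  0.004 -1.   ] y [-0.129 -0.992 -0.003] F [-0.5  0.1 -0.3] open 0.801 ff 0.0 q [ 0.56  0.89 -0.43  1.74  0.56  0.66 -1.89]
shift [0.02, 0.009, 0.448] turn [-0.002, 0.007, 0.002] rows>=1.3
  -> reached [ 0.555 -0.232  0.002]
```

```bash
python3 -m pendant '[0.8,0.02,0.009,0.2,0,0.007,0, 0.8,0.02,0.009,0.448,0,0.007,0, 0.8,0.02,0.009,0.448,0,0.007,0]'|grep -E "pos|cont"
for i in 1 2; do python3 -m pendant '[0.2,0,0,0,0,0,0,0.2,0,0,0,0,0,0,0.2,0,0,0,0,0,0,0.2,0,0,0,0,0,0]' 35 | grep -v rot; done
python3 - <<'E'
from g2 import *
st()
L=np.array([.5674,.0065,.034])
s=r.get_state(); q0=s['q']; c0=(s['tool_pos'],R.from_quat(s['eef_rot'])); up=(c0[0]+[0,0,.13],c0[1])
for ha in (-40,-20,-7.6,10,25,40,60):
    a=L-.124*U(ha); a[2]=.1186+.028-.032; w=tip(a,ori(ha,0)) 
    X=path(q0,c0,up,4); Y=path(X[0],up,(w[0]+[0,0,.04],w[1]),10); Z=Y and path(Y[0],(w[0]+[0,0,.04],w[1]),w,3); print(ha,w[0].round(3),Z and (Z[0].round(2).tolist(),round(min(Y[1],Z[1]),2),round(Z[3],2)))
E
```

```text
tool_pos: [0.5565, -0.2321, 0.0035]
contact_force: [-1.3, 1.0, 0.2]
clock: 21.7
tool_pos: [0.5605, -0.2325, 0.0077]
contact_force: [0.5, -0.6, 0.2]
opening: 0.457
finger_force: 0.0
clock: 22.1
tool_pos: [0.5602, -0.2322, 0.0072]
contact_force: [-1.1, -0.2, 6.7]
opening: 0.385
finger_force: 35.0
22.1 [ 0.5602 -0.2322  0.0072] z [ 0.01  -0.001 -1.   ] y [-0.131 -0.991 -0.001] F [-1.1 -0.2  6.7] open 0.385 ff 35.0 q [ 0.52  0.97 -0.36  1.75  0.63  0.52 -1.95]
-40 [0.472 0.086 0.089] ([-0.26, 0.69, -0.02, 2.15, 0.04, 0.31, -2.58], np.float64(0.08), np.float64(0.31))
-20 [0.451 0.049 0.089] ([-0.07, 0.68, -0.21, 2.19, 0.45, 0.3, -2.58], np.float64(0.08), np.float64(0.3))
-7.6 [0.444 0.023 0.089] ([0.03, 0.69, -0.28, 2.21, 0.6, 0.32, -2.47], np.float64(0.19), np.float64(0.32))
10 [ 0.445 -0.015  0.089] ([0.17, 0.71, -0.37, 2.19, 0.73, 0.36, -2.21], np.float64(0.32), np.float64(0.36))
25 [ 0.455 -0.046  0.089] ([0.3, 0.74, -0.47, 2.15, 0.81, 0.44, -1.95], np.float64(0.4), np.float64(0.44))
40 [ 0.472 -0.073  0.089] ([0.41, 0.78, -0.58, 2.08, 0.86, 0.53, -1.68], np.float64(0.48), np.float64(0.53))
60 [ 0.505 -0.101  0.089] ([0.51, 0.86, -0.7, 1.96, 0.9, 0.67, -1.29], np.float64(0.6), np.float64(0.67))
```

```bash
python3 - <<'E'
from g2 import *
s=r.get_state(); np.savez('cr.npz',p=s['tool_pos'],q=s['eef_rot'])
E
cat > g3.py <<'E'
from g2 import *
c=np.load('cr.npz'); cp,cQ=c['p'],R.from_quat(c['q'])
Ss=(O+.001*f+[0,0,.032], R.from_euler('z',h,degrees=True)); L=np.array([.5674,.0065,.034])
rp=Ss[1].inv().apply(cp-Ss[0]); rQ=Ss[1].inv()*cQ     # tool in scanner
def tool(sp,sR): return sp+sR.apply(rp), sR*rQ
def scan(p,Q): sR=Q*rQ.inv(); return p-sR.apply(rp), sR
def aim(ha,dz=0):
    sR=R.from_euler('z',ha,degrees=True); b=sR.apply([.5,0,-.8660254]); return tool(L-.1*b-sR.apply([.075,0,.002])+[0,0,dz],sR)
def report():
    s=r.get_state(); sp,sR=scan(s['tool_pos'],R.from_quat(s['eef_rot'])); w=sp+sR.apply([.075,0,.002]); b=sR.apply([.5,0,-.8660254])
    t=(L[2]-w[2])/b[2]; print('window',w.round(4),'dist',t.round(4),'hit err mm',((w+t*b-L)*1e3).round(1))
E
python3 - <<'E'
from g3 import *
st(); print('rp',rp.round(4)); up=(cp+[0,0,.11],cQ)
plan([up,aim(40,.03),aim(40)])
E
```

```text
22.1 [ 0.5602 -0.2322  0.0072] z [ 0.01  -0.001 -1.   ] y [-0.131 -0.991 -0.001] F [-1.1 -0.2  6.7] open 0.385 ff 35.0 q [ 0.52  0.97 -0.36  1.75  0.63  0.52 -1.95]
rp [ 0.004   0.0004 -0.0248]
shift [0.007, -0.0, -0.733] turn [0.0, 0.0, 0.0] rows>=2.2
  -> reached [ 0.56  -0.232  0.117]
shift [-0.707, -0.991, -0.05] turn [0.005, -0.0, -0.529] rows>=5.5
  -> reached [ 0.474 -0.071  0.124]
shift [-0.002, 0.0, 0.2] turn [-0.0, -0.0, 0.0] rows>=0.6
  -> reached [ 0.474 -0.071  0.094]
```

```bash
python3 -m pendant '[0.2,0.007,0,-0.2,0,0,0, 0.2,0.007,0,-0.45,0,0,0, 0.2,0.007,0,-0.65,0,0,0, 0.2,0.007,0,-0.733,0,0,0, 0.2,0.007,0,-0.733,0,0,0]' 40 | grep -v rot
python3 - <<'E'
from g3 import *
st(); plan([aim(40,.03)])
E
```

```text
clock: 22.6
tool_pos: [0.5605, -0.2326, 0.1174]
contact_force: [1.6, 0.4, -2.5]
opening: 0.382
finger_force: 40.0
22.6 [ 0.5605 -0.2326  0.1174] z [ 0.011 -0.001 -1.   ] y [-0.131 -0.991 -0.   ] F [ 1.6  0.4 -2.5] open 0.382 ff 40.0 q [ 0.58  0.82 -0.48  1.71  0.52  0.73 -1.86]
shift [-0.709, -0.993, -0.05] turn [0.006, -0.001, -0.529] rows>=5.5
  -> reached [ 0.474 -0.071  0.124]
```

```bash
python3 -m pendant '[0.2,-0.09,-0.12,-0.02,0.001,0,-0.07, 0.2,-0.2,-0.28,-0.05,0.002,0,-0.15, 0.2,-0.31,-0.44,-0.05,0.003,0,-0.235, 0.2,-0.43,-0.6,-0.05,0.004,0,-0.32, 0.2,-0.54,-0.76,-0.05,0.005,0,-0.405, 0.2,-0.64,-0.9,-0.05,0.006,0,-0.48, 0.2,-0.709,-0.993,-0.05,0.006,0,-0.529, 0.2,-0.709,-0.993,-0.05,0.006,0,-0.529, 0.2,-0.709,-0.993,-0.05,0.006,0,-0.529]' | grep -v rot
python3 - <<'E'
from g3 import *
st(); report(); plan([aim(40)])
E
```

```text
clock: 23.5
tool_pos: [0.4731, -0.0712, 0.1218]
contact_force: [0.5, -0.0, -2.6]
opening: 0.382
finger_force: 40.0
23.5 [ 0.4731 -0.0712  0.1218] z [ 0.004  0.009 -1.   ] y [ 0.643 -0.766 -0.004] F [ 0.5 -0.  -2.6] open 0.382 ff 40.0 q [ 0.45  0.72 -0.64  2.08  0.77  0.59 -1.61]
window [ 0.5279 -0.0259  0.1485] dist 0.1321 hit err mm [10.8 10.2  0. ]
shift [0.006, 0.005, 0.187] turn [-0.002, 0.001, -0.001] rows>=0.6
  -> reached [ 0.474 -0.071  0.094]
```

```bash
python3 -m pendant '[0.2,0.006,0.005,0.1,0,0,0, 0.2,0.006,0.005,0.187,0,0,0, 0.2,0.006,0.005,0.187,0,0,0, 0.2,0.006,0.005,0.187,0,0,0]' >/dev/null
python3 - <<'E'
from g3 import *
st(); report(); plan([aim(40)])
f='top9.png'; snap('top',f); im=cv2.imread('pics/'+f,0)
s=r.get_state(); sp,sR=scan(s['tool_pos'],R.from_quat(s['eef_rot']))
P=proj(f,[sp+sR.apply(v) for v in ([.09,0,.0],[.055,0,.026],[.08,.023,0.005],[.08,-.023,0.005])]); print(P.round(0).tolist())
x,y=P[0].astype(int)
for rr in range(y-12,y+20,2): print(rr,''.join('#' if v<28 else '+' if v<60 else '.' for v in im[rr,x-25:x+40]))
print('x0',x-25)
E
```

```text
23.9 [ 0.4751 -0.0713  0.0945] z [ 0.005  0.008 -1.   ] y [ 0.642 -0.766 -0.003] F [ 1.1 -0.1 -1.6] open 0.386 ff 40.0 q [ 0.41  0.77 -0.58  2.09  0.84  0.52 -1.67]
window [ 0.5299 -0.0261  0.1213] dist 0.1007 hit err mm [ 0.9 -0.2  0. ]
shift [-0.002, -0.004, 0.005] turn [-0.002, 0.0, -0.001] rows>=0.0
  -> reached [ 0.474 -0.071  0.094]
[[318.0, 205.0], [326.0, 214.0], [313.0, 213.0], [327.0, 202.0]]
193 .....................................+####++.....................
195 .....................................+#####+.........+++++++.....
197 ....................................+######+.......++++####++++..
199 ....................................+######+......++#+++++####+++
201 ................+...................+######+.....+++####+++++####
203 ..............................++##########++...+++++++++###+++++#
205 ...........................++#############+++++++++++++++++##++++
207 .........................++################++++++++++++++++++++++
209 ++++++.................+###################++++++++++++++++++++++
211 ##############++++++++####################+++++++++++++++++++++++
213 +++++++#################################+++++++++++++++++++++++#+
215 ................++++++###############+++++++++++++++++##++++++##+
217 .....................+++++##########++++++++++++++++#####++++++++
219 .........................++#####++##++++++++++++++#+++++#++##+++#
221 .........................+++####++++++++++++++++++++##+++++#+#+++
223 .........................++++++###++++++++++++++++++#+++++#+##+##
x0 292
```

Aim is within 1 mm at 10.1 cm, and the top camera shows the head where predicted. Holding still.

```bash
for i in 1 2; do python3 -m pendant '[0.2,0,0,0,0,0,0, 0.2,0,0,0,0,0,0, 0.2,0,0,0,0,0,0, 0.2,0,0,0,0,0,0, 0.2,0,0,0,0,0,0, 0.2,0,0,0,0,0,0, 0.2,0,0,0,0,0,0, 0.2,0,0,0,0,0,0, 0.2,0,0,0,0,0,0, 0.2,0,0,0,0,0,0]' |grep pos; done
python3 - <<'E'
from g3 import *
st(); report(); up=(cp+[0,0,.10],cQ); s=r.get_state(); a=(s['tool_pos']+[0,0,.04],R.from_quat(s['eef_rot'])); plan([a,up])
E
```

```text
tool_pos: [0.475, -0.0704, 0.0948]
tool_pos: [0.475, -0.0704, 0.0949]
25.95 [ 0.475  -0.0704  0.0949] z [ 0.006  0.009 -1.   ] y [ 0.644 -0.765 -0.003] F [ 0.1  0.3 -1.6] open 0.381 ff 40.0 q [ 0.41  0.76 -0.58  2.09  0.84  0.52 -1.67]
window [ 0.5296 -0.0251  0.1217] dist 0.1013 hit err mm [0.9 1.1 0. ]
shift [0.003, -0.001, -0.267] turn [0.0, 0.0, 0.0] rows>=0.8
  -> reached [ 0.475 -0.07   0.135]
shift [-0.131, 0.596, 0.089] turn [-0.003, 0.0, 0.265] rows>=2.8
shift [0.12, 0.597, 0.092] turn [-0.003, 0.0, 0.265] rows>=2.8
  -> reached [ 0.56  -0.232  0.107]
```

```bash
python3 -m pendant '[0.2,0,0,-0.15,0,0,0, 0.2,0,0,-0.27,0,0,0, 0.2,0,0,-0.27,0,0,0]' >/dev/null
python3 -m pendant '[0.2,-0.03,0.15,0.02,0,0,0.065, 0.2,-0.06,0.3,0.04,0,0,0.13, 0.2,-0.1,0.45,0.06,0,0,0.2, 0.2,-0.131,0.596,0.089,-0.003,0,0.265, 0.2,-0.131,0.596,0.089,-0.003,0,0.265]' >/dev/null
python3 -m pendant '[0.2,0.03,0.15,0.02,0,0,0.065, 0.2,0.06,0.3,0.04,0,0,0.13, 0.2,0.09,0.45,0.06,0,0,0.2, 0.2,0.12,0.597,0.092,-0.003,0,0.265, 0.2,0.12,0.597,0.092,-0.003,0,0.265, 0.2,0.12,0.597,0.092,-0.003,0,0.265]' >/dev/null
python3 - <<'E'
from g3 import *
st(); plan([(cp+[0,0,.04],cQ)])
E
```

```text
27.35 [ 0.559  -0.2315  0.1069] z [ 0.007  0.001 -1.   ] y [-0.13  -0.992 -0.002] F [-0.3  0.5 -2.3] open 0.377 ff 40.0 q [ 0.58  0.83 -0.47  1.72  0.53  0.71 -1.86]
shift [0.006, 0.005, 0.398] turn [-0.001, 0.002, 0.001] rows>=1.2
  -> reached [ 0.56  -0.232  0.047]
```

```bash
python3 -m pendant '[0.2,0.006,0.005,0.2,0,0.002,0, 0.2,0.006,0.005,0.398,0,0.002,0, 0.2,0.006,0.005,0.398,0,0.002,0, 0.2,0.006,0.005,0.398,0,0.002,0]' >/dev/null
python3 - <<'E'
from g3 import *
st(); plan([(cp+[0,0,.001],cQ)])
E
```

```text
27.75 [ 0.5608 -0.2319  0.0482] z [ 0.011  0.001 -1.   ] y [-0.13  -0.992 -0.002] F [ 0.1 -0.  -0.9] open 0.381 ff 40.0 q [ 0.55  0.91 -0.41  1.74  0.59  0.6  -1.91]
shift [-0.006, 0.004, 0.267] turn [-0.001, -0.0, 0.001] rows>=0.8
  -> reached [ 0.56  -0.232  0.008]
```

```bash
python3 -m pendant '[0.2,-0.004,0.004,0.08,0,0,0, 0.2,-0.006,0.004,0.16,0,0,0, 0.2,-0.006,0.004,0.22,0,0,0, 0.2,-0.006,0.004,0.267,0,0,0, 0.2,-0.006,0.004,0.267,0,0,0]' |grep -E "pos|cont"
python3 -m pendant '[0.2,0,0,0.007,0,0,0,0.2,0,0,0.007,0,0,0]' |grep -E "pos|cont"
```

```text
tool_pos: [0.5605, -0.2338, 0.0075]
contact_force: [-0.7, 0.2, -2.1]
tool_pos: [0.5608, -0.2339, 0.0071]
contact_force: [-0.0, 1.3, 0.4]
```

```bash
python3 -m pendant '[0.2,0,0,0.005,0,0,0,0.2,0,0,0.005,0,0,0]' |grep -E "pos|cont"
python3 -m pendant '[0.75,0,0,0,0,0,0,0.75,0,0,0,0,0,0,0.75,0,0,0,0,0,0,0.75,0,0,0,0,0,0,0.75,0,0,0,0,0,0]' |grep -v rot
python3 -m pendant '[0.75,0,0,-0.2,0,0,0,0.75,0,0,-0.5,0,0,0,0.75,0,0,-0.8,0,0,0,0.75,-0.3,0,-1,0,0,0,0.75,-0.6,0,-1,0,0,0,0.75,-0.6,0,-1,0,0,0]' |grep -E "pos|cont"
python3 chk.py top10.png; python3 - <<'E'
from g3 import *
f='w10.png'; snap('wrist',f); im=cv2.imread('pics/'+f,0); 
pts=[[O+a*f_*1+[0,0,.058]] for a in () for f_ in ()]
P=proj(f,[O-.074*U(h)+[0,0,.058],O+[0,0,.058],O+.055*U(h)+[0,0,.058]]); print(P.round(0).tolist())
for t in (-.065,-.03,0,.03):
    u,v=proj(f,[O+t*U(h)+[0,0,.058]])[0]; row=im[int(v)]; k=np.where(row[int(u)-30:int(u)+30]<35)[0]+int(u)-30; print(t,int(v),round(u,1),k.min() if len(k) else None,k.max() if len(k) else None)
# compare with original from top view
a=cv2.imread('pics/top0.png',0)[160:240,365:420].astype(int); b=cv2.imread('pics/top10.png',0)[160:240,365:420].astype(int)
A=(a<30);B=(b<30); print('px',A.sum(),B.sum(),(A^B).sum())
E
```

```text
tool_pos: [0.5608, -0.2339, 0.007]
contact_force: [-0.5, 1.9, 5.7]
clock: 29.15
tool_pos: [0.5607, -0.2339, 0.0061]
contact_force: [0.8, 0.3, -0.5]
opening: 0.748
finger_force: 0.0
tool_pos: [0.4589, -0.2211, 0.1547]
contact_force: [1.2, -0.3, -1.2]
50 [0.5673 0.0066 0.034 ] [(np.float64(0.0658), np.float64(-5.2)), (np.float64(0.1059), np.float64(-95.6))]
65 [0.5674 0.0065 0.034 ] [(np.float64(0.0635), np.float64(-5.1)), (np.float64(0.1036), np.float64(-95.5))]
80 [0.5674 0.0065 0.034 ] [(np.float64(0.0612), np.float64(-5.2)), (np.float64(0.1012), np.float64(-95.6))]
29.8 [ 0.4645 -0.2218  0.1551] z [ 0.006 -0.001 -1.   ] y [-0.132 -0.991  0.   ] F [ 0.5 -0.2  0.4] open 0.746 ff 0.0 q [ 0.66  0.67 -0.5   1.95  0.52  0.64 -1.87]
[[316.0, 177.0], [316.0, 94.0], [315.0, 23.0]]
-0.065 167 315.8 300 315
-0.03 129 315.7 None None
0 94 315.6 299 335
0.03 56 315.6 298 336
px 731 1695 1062
```

```bash
python3 -m pendant '[0.75,-0.3,-0.3,-0.4,0,0,0,0.75,-0.5,-0.9,-0.5,0,0,0,0.75,-0.5,-0.9,-0.5,0,0,0,0.75,-0.5,-0.9,-0.5,0,0,0,0.75,-0.5,-0.9,-0.5,0,0,0,0.75,-0.5,-0.9,-0.5,0,0,0]' |grep -E "pos|cont"
python3 - <<'E'
from h import *
snap('top','top11.png')
a=cv2.imread('pics/top0.png',0)[160:240,370:420]; b=cv2.imread('pics/top11.png',0)[160:240,370:420]
for t in (25,30): print((a<t).sum(),(b<t).sum(),((a<t)^(b<t)).sum())
print('shift',cv2.phaseCorrelate(a.astype(float),b.astype(float)))
A=cv2.imread('pics/top0.png').astype(int);B=cv2.imread('pics/top11.png').astype(int)
d=(np.abs(A-B).max(2)>45).astype(np.uint8); n,l,s,c=cv2.connectedComponentsWithStats(d)
print([(c[i].round(0).tolist(),int(s[i,4])) for i in range(1,n) if s[i,4]>8])
E
```

```text
tool_pos: [0.4141, -0.0781, 0.2296]
contact_force: [0.6, -0.2, 0.6]
660 639 83
731 737 120
shift ((0.5213760811875368, -0.17436843969581872), 0.824202666808633)
[([309.0, 199.0], 774), ([370.0, 292.0], 8755), ([484.0, 331.0], 2264), ([593.0, 350.0], 4543), ([307.0, 364.0], 19), ([424.0, 390.0], 807), ([359.0, 389.0], 315)]
```

Scanner back in place (shift about 1 mm), bystanders unchanged, cartridge centred. Handing in.

```bash
python3 -c "
from plant import r
print(r.finish_job())"
```

```text
the job is handed in; nothing more can be done
None
```

I handed the job in at about 30 s of the 72 s. The cartridge is label up on the pad, about 1 mm off centre and square to it. The scanner was held on the label from 10 cm for 2 s, then laid back in its cradle within about 1.5 mm of where it started, and the other things have not moved; on the first pick try the fingers pressed lightly on the cartridge's top (the real tips end 26 mm short of the reported TCP), without moving it.

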